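# Tap a gib-head key home in a hub

## Task

Take the gib-head taper key out of the covered rack, where only its thin end sticks out, and enter it thin end first, flat side down, in the keyway between the shaft's flat and the hub. Let go of it while it is still loose, then tap it in with the mallet, not with the fingers, until it is tight and its head is all but against the hub (a few millimetres at most). Lay the mallet back down flat on the bench, clear of the fixture, and leave everything else where it is.

Things in the scene. Friction and masses are not known exactly. Their poses are not given: they have to be found in the camera images.
- key: Gib-head taper key, plain steel, 98 mm long, 16 mm wide, 0.19 kg (varies). Origin: on its flat underside, mid-width, at the shoulder; x to the thin tip, z up. Head: x -18 to 0 mm, 30 mm tall. Blade: x 0 to 80 mm, tapering 1:10 from 16 to 8 mm tall. Starts flat side down in either rack hole, 15 mm above the bench; the last 47 mm of its thin end stick out, the head is under the roof.
- key_tip (a point): Thin end of the gib key: on its underside, mid-width, at the tip (80 mm along x from the key's origin).
- plain_key: A plain parallel key, not wanted: headless steel bar 100 x 22 x 14 mm, its last 47 mm sticking out of the rack's other hole. Told from the gib key by its greater width and level top. To be left there.
- rack: Grey steel rack, fixed, 110 mm deep (x), 150 mm wide (y), 61 mm tall; origin: centre of its underside. Two roofed holes open to -x, 26 mm wide, at y = +37.5 and -37.5 mm, floor 15 mm and ceiling 55 mm above the bench.
- rack_front (a point): Middle of the rack's front edge, 15 mm above the bench, axes as rack. Nothing is under the protruding keys; a key drawn 53 mm straight out (-x) is clear of the rack. The bench is clear for 120 mm in front: room to lay a key down.
- fixture: Green base plate 250 x 90 x 12 mm, fixed; two blocks (tops 80 mm up) hold a level shaft, 50 mm diameter, axis 75 mm up, along x from -135 to +115 mm. A 30 mm wide flat runs along its top, 95 mm up. Origin: on the bench under the keyway's mouth; x = direction of driving the key. Hub: x 0 to 50 mm, 104 mm diameter; flange on its last 14 mm, 124 mm diameter (top 137 mm up).
- mouth (a point): Keyway's mouth: middle of the shaft's flat in the plane of the hub's near face, 95 mm up, axes as fixture. The keyway runs along +x through the hub, 20 mm wide; floor: the flat; roof 13.6 mm above it at the mouth, falling 1:10. The key slides in freely until its shoulder is 24 mm from the hub's face, then lifts the hub: drag rises from 4 to 8-13 N. Home: shoulder under 7 mm from the face.
- hub (a joint): Lift of the hub on the shaft, m: 0 at rest, at most 0.003. It rises about 1 mm for each 10 mm that the key is driven beyond the loose fit: about 0.002 when tight.
- mallet: Mallet lying flat, 0.36 kg (varies), two-faced: steel head 70 mm long along y, 36 mm square, centred at x = 65, z = 18 mm, black faces at y = +35 and -35 mm. Wooden handle along -x: 22 mm wide (y), z 6 to 30 mm, from x = 47 to -65 mm, thicker end (30 x 36 mm) to x = -87 mm. Origin: in the plane of its underside, below the middle of the handle's grip.
- bearing: Bystander: steel ring 52 mm in diameter, 15 mm tall; origin under its centre.
- bush: Bystander: flanged brass bush, 48 mm in diameter, 35 mm tall; origin under its centre.
- oiler: Bystander: amber bottle 48 mm in diameter, 130 mm tall, standing beyond the fixture; origin under its centre.
- grease_can: Bystander: metal can 72 mm in diameter, 85 mm tall, beyond the fixture; origin under its centre.
- spanner: Bystander: steel spanner 180 mm long, along its x, 8 mm tall; origin under its middle.
- vblock: Bystander: steel vee block 50 x 50 x 40 mm; origin under its centre.

How it is judged:
By the outcome, as a careful person would: the job done as asked, in the order asked, and still so for the second after the job is handed in, with the robot touching nothing.
It also fails if it takes over 72 s, if anything falls off the work surface, if the arm or the gripper's body presses on something with over 40 N, if the wrist force passes 120 N, or if a joint passes its speed limit or range.

## Robot

A 6-joint arm with a two-finger parallel gripper is mounted at the origin on the work surface. World frame = base frame: x ahead of the robot, y to its left, z up, the work surface at z = 0. Lengths are in m, angles in rad, forces in N, time in s.
With the tool pointing down it reaches from about 0.425 to 0.95 m from the base axis. Payload 3.5 kg.
Tool frame: the origin (TCP) lies on the mounting face of the last link; the fingertips stand 173 mm ahead of it and the grasp point (between the pads) lies 155 mm ahead of it; z points along the fingers, x is the direction in which the jaws open and shut, and the axes are right-handed (so a half turn about z gives the same grasp; the last joint's range is limited). The gripper opens to 85 mm and grips with 20 to 120 N. Pads are 22 mm wide; open, the fingers measure 114 mm over their backs; the gripper's body (76 mm by 85 mm) begins 54 mm behind the grasp point. The pads swing forward as they close: fully open they stand 13 mm farther back than shut.
Start: joints at [1.17, 0.286, 1.577, -0, 1.279, -0.15], TCP at [0.167, 0.654, 0.405] pointing down, gripper open.
Joint ranges: [-2.77, 2.77], [-0.9, 2.22], [0.21, 2.48], [-1.53, 4.67], [0.24, 2.81], [-2.84, 2.84]. Speed limits (rad/s): [2.79, 2.79, 3.14, 3.14, 3.14, 3.14].

## Interface

Orientations are given as a unit quaternion [x, y, z, w].
In Python, from plant import get_state, read_camera, sign_off gives the robot as it stands.
- The arm moves only by the shell command python3 -m jog 'ROWS' [FORCE]. ROWS is JSON, a list of rows, each an object of numbers: "grip": the closure, from 0 (fully open) to 1 (shut); "x", "y", "z": the shift along the tool's x, y, z in mm; "rx", "ry", "rz": the turn, a rotation vector about the tool's x, y, z in degrees. A call has 1 to 8 rows; each row shifts and turns the commanded pose from where the row before left it, along the tool's axes as they then stand; what a row does not reach is not made up. A row lasts 1/12 s, in which the tool goes at most 41.7 mm and 7.16 degrees, less where a joint would pass 70% of its speed; a pose out of reach is approached as far as the arm can. A call with a gripper value outside its range is refused whole. The fingers move at their own pace and stop on an object; FORCE is the grip in N (left out, the last holds). Time passes only in rows, so rows that do not move let the fingers close. It gives the time, the measured TCP pose, the force and the opening at its end, in the units of the state.
- get_state(): the state, without advancing time (a new reading comes with each control period).
- read_camera(name): name is "scene" or "side" or "wrist"; returns a dict with "frame" (400x640x3 uint8, red, green, blue), "intrinsics" (3x3 intrinsics, pixels), "k1" (the pictures are not rectified: a ray, as slopes to the right and down, at radius r is drawn at 1 + k1 r^2 times it, then the intrinsics apply), "R" (3x3) and "t" (3): a world point X has camera coordinates R X + t. Camera axes: x right, y down, z forward; pixel columns grow to the right and rows downward; lengths in m; the calibration is good to about 2 mm. A picture is of the moment at which its call begins. There is no depth.
- sign_off(): hands the job in, once; it reports no verdict.
The state is a dict: "time": time; "qpos": joint angles; "dq": joint speeds; "joint_efforts": joint torques, N m; "eef_pos": TCP position; "tcp_rot": TCP orientation; "contact_force": force on the tool from outside, world axes, zero at the start; "wrist_torque": the same for the moment, N m; "opening": opening from 0.0 (shut) to 1.0 (fully open).
Only numpy, scipy, OpenCV 4.12 (cv2) and the standard library are available. Lean on these libraries where they do the work, as an engineer would, in place of code of your own. Each camera call takes 0.05 s, during which the arm holds its last target.

## Working session

There is one attempt and no reset: what is moved stays moved. The work goes in short steps, Python scripts to look and compute and a shell command to move; the robot and the scene stay as the last step left them, time stands still between calls to the robot, and variables do not carry over. Pictures are saved under pics/ and viewed, and the job is handed in when it is done.

```bash
ls; mkdir -p pics; cat > h.py <<'E'
import numpy as np, cv2
from plant import get_state, read_camera
from scipy.spatial.transform import Rotation as Ro
def snap(name,fn):
    c=read_camera(name); cv2.imwrite('pics/'+fn+'.png',c['frame'][:,:,::-1]); np.savez('pics/'+fn+'.npz',**{k:np.array(v) for k,v in c.items()}); return c
def load(fn): return dict(np.load('pics/'+fn+'.npz'))
def ray(c,u,v):
    K=np.array(c['intrinsics']);k1=float(c['k1'])
    D=np.array([k1,0,0,0,0.])
    p=cv2.undistortPoints(np.array([[[u,v]]],float),K,D)[0,0]
    R=np.array(c['R']);t=np.array(c['t'])
    d=R.T@np.array([p[0],p[1],1.]); return -R.T@t, d/np.linalg.norm(d)
def onz(c,u,v,z):
    o,d=ray(c,u,v); return o+d*(z-o[2])/d[2]
def tri(l):
    A=np.zeros((3,3));b=np.zeros(3);
    rs=[ray(*x) for x in l]
    for o,d in rs:
        P=np.eye(3)-np.outer(d,d);A+=P;b+=P@o
    X=np.linalg.solve(A,b)
    return X,[np.linalg.norm((np.eye(3)-np.outer(d,d))@(X-o)) for o,d in rs]
def proj(c,X):
    K=np.array(c['intrinsics']);p=np.array(c['R'])@np.array(X,float)+np.array(c['t']);s=p[:2]/p[2];s=s*(1+float(c['k1'])*(s@s));return K[:2,:2]@s+K[:2,2]
E
python3 - <<'E'
from h import *
for n in ['scene','side','wrist']:
    c=snap(n,n+'0'); print(n,np.array(c['intrinsics']).tolist(),c['k1'],np.round(-np.array(c['R']).T@np.array(c['t']),3),np.round(c['R'],3).tolist())
print(get_state())
E
```

```text
pics
scene [[408.58813502196165, 0.0, 314.47434113672955], [0.0, 408.58813502196165, 202.74491934621378], [0.0, 0.0, 1.0]] 0.03560735915378179 [ 1.205 -0.533  0.746] [[0.656, 0.755, 0.009], [0.472, -0.401, -0.785], [-0.589, 0.519, -0.62]]
side [[494.46816437790864, 0.0, 331.02280718410907], [0.0, 494.46816437790864, 198.94168032135408], [0.0, 0.0, 1.0]] -0.13292773044466563 [ 0.228 -0.85   0.62 ] [[0.938, -0.347, 0.006], [-0.167, -0.466, -0.869], [0.305, 0.814, -0.495]]
wrist [[351.17773154288784, 0.0, 319.6433927298785], [0.0, 351.17773154288784, 197.78423389046955], [0.0, 0.0, 1.0]] -0.07512019072352044 [0.097 0.672 0.374] [[0.248, 0.969, -0.003], [0.929, -0.237, 0.283], [0.274, -0.073, -0.959]]
{'time': 0.15, 'qpos': array([ 1.17001278e+00,  2.87030186e-01,  1.57786473e+00, -2.72239466e-05,
        1.27861881e+00, -1.49962245e-01]), 'dq': array([-0.00138737, -0.00292987, -0.00481533, -0.00044353,  0.00087163,
        0.0004449 ]), 'joint_efforts': array([ 7.40397081e-04, -4.06601787e+01, -2.93140411e+01, -1.39693448e-04,
        3.94794668e-03,  3.67948061e-06]), 'eef_pos': array([0.16740571, 0.65370844, 0.40360626]), 'tcp_rot': array([ 7.89997112e-01,  6.13109810e-01, -8.31930067e-04,  4.80306558e-04]), 'contact_force': array([-0.06563738, -0.14248224,  0.07070492]), 'wrist_torque': array([0.00174201, 0.00528314, 0.01921122]), 'opening': 1.0011443914314233}
```

View pics/scene0.png

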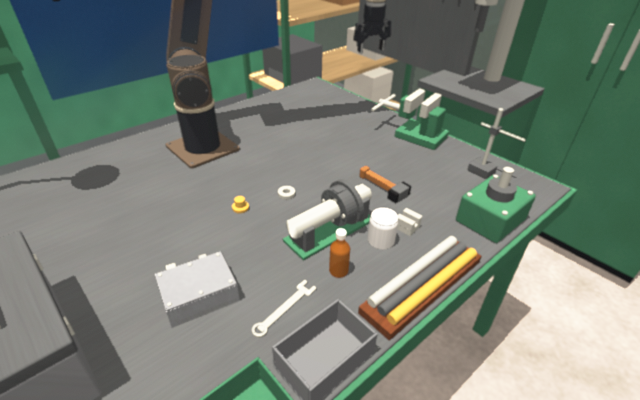

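View pics/side0.png

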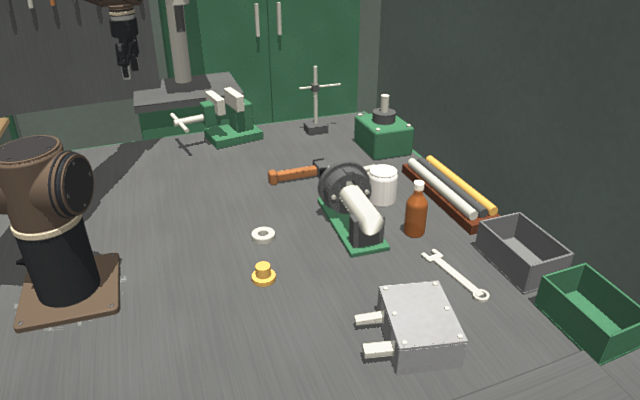

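View pics/wrist0.png

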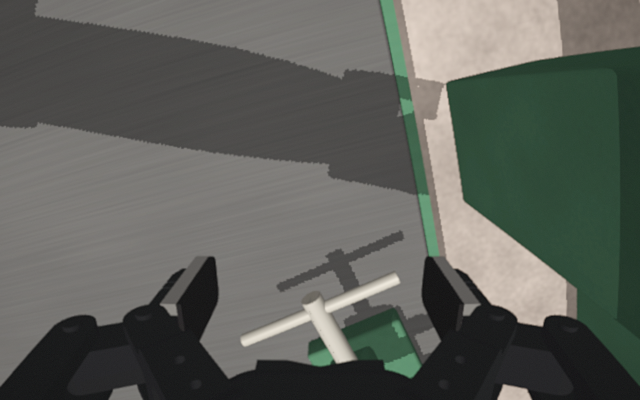

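```bash
python3 - <<'E'
from h import *
s=load('scene0');d=load('side0')
def crop(c,x0,y0,w,h,k,fn): cv2.imwrite('pics/'+fn+'.png',cv2.resize(c['frame'][y0:y0+h,x0:x0+w,::-1],None,fx=k,fy=k,interpolation=cv2.INTER_CUBIC))
crop(s,140,160,260,190,3,'s_crop'); crop(d,240,140,250,190,3,'d_crop');crop(d,340,260,140,120,5,'d_rack')
for n,uv,z in [('bush',(263,280),0),('bearing',(263,238),0),('rackc',(420,310),.06),('keyA',(355,320),.015),('keyB',(363,352),.015),('shaftnear',(372,228),.075),('hub',(345,190),.09),('mal',(272,178),.018),('oil',(416,235),0),('can',(383,200),0)]:
    print(n,onz(d,*uv,z).round(3))
E
```

```text
bush [ 0.371 -0.089  0.   ]
bearing [0.406 0.055 0.   ]
rackc [ 0.582 -0.328  0.06 ]
keyA [ 0.492 -0.269  0.015]
keyB [ 0.475 -0.342  0.015]
shaftnear [ 0.6   -0.094  0.075]
hub [0.598 0.048 0.09 ]
mal [0.49  0.297 0.018]
oil [ 0.733 -0.05   0.   ]
can [0.731 0.119 0.   ]
```

View pics/s_crop.png

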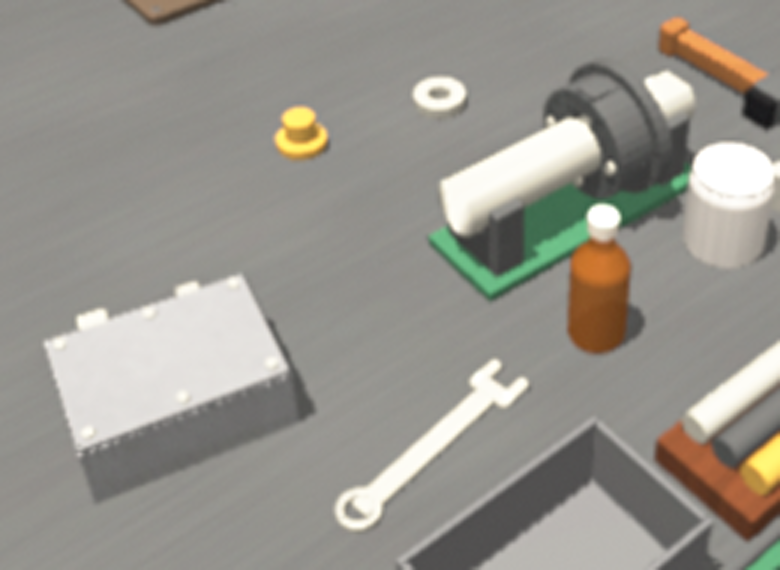

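View pics/d_crop.png

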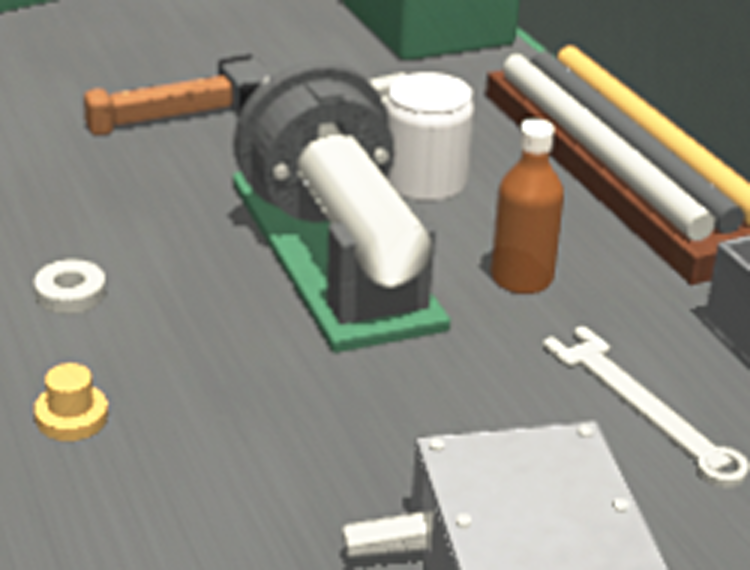

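View pics/d_rack.png

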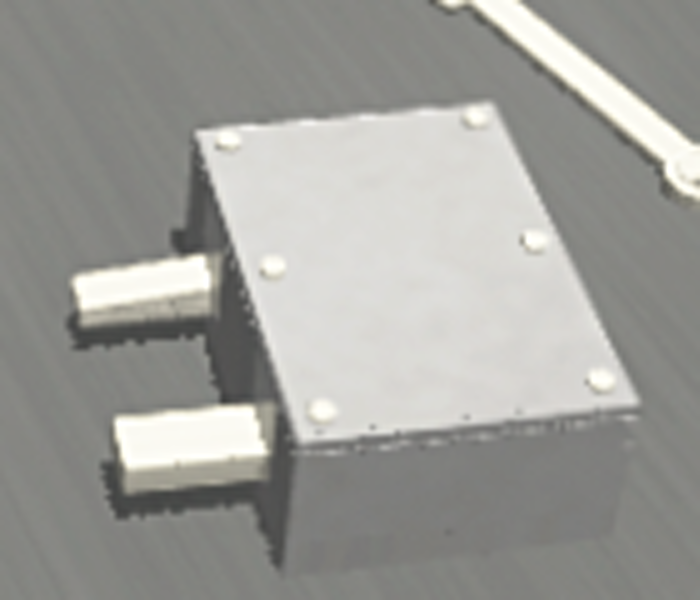

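```bash
cat >> h.py <<'E'
def go(x,y,z,yaw,s=None):
    """turn first (rz deg), then shift mm in tool axes; yaw = world angle of tool x, tool down"""
    s=s or get_state()
    R=Ro.from_quat(s['tcp_rot']); 
    yw=np.radians(yaw); T=np.array([[np.cos(yw),np.sin(yw),0],[np.sin(yw),-np.cos(yw),0],[0,0,-1.]]).T
    T=np.column_stack([[np.cos(yw),np.sin(yw),0],[np.sin(yw),-np.cos(yw),0],[0,0,-1.]])
    rv=(R.inv()*Ro.from_matrix(T)).as_rotvec(degrees=True)
    d=np.array([x,y,z])-s['eef_pos']
    print('t',round(s['time'],2),'turn',rv.round(2),'then shift',(T.T@d*1000).round(1),'| shift w/o turn',(R.inv().apply(d)*1000).round(1))
E
python3 -c "
from h import *
go(.47,.30,.40,90)"
```

```text
t 0.15 turn [ -0.03   0.11 -14.37] then shift [-353.7  302.6    3.6] | shift w/o turn [-267.5  380.9    4. ]
```

```bash
python3 -m jog '[{"rz":-7.1},{"rz":-7.2},{"x":-29,"y":25},{"x":-29,"y":25},{"x":-29,"y":25},{"x":-29,"y":25},{"x":-29,"y":25},{"x":-29,"y":25}]'; python3 -m jog '[{"x":-29,"y":25},{"x":-29,"y":25},{"x":-29,"y":25},{"x":-29,"y":25},{"x":-29,"y":25},{"x":-29,"y":25},{"x":-6,"y":3}]'; python3 -c "
from h import *
snap('wrist','w1');go(.47,.0,.40,90)"
```

```text
t 0.2 turn [ -0.02   0.09 -14.37] then shift [-653.8  302.6    3.8] | shift w/o turn [-558.2  455.4    4.6]$[0]: bad value
$[0]: bad value
```

View pics/w1.png

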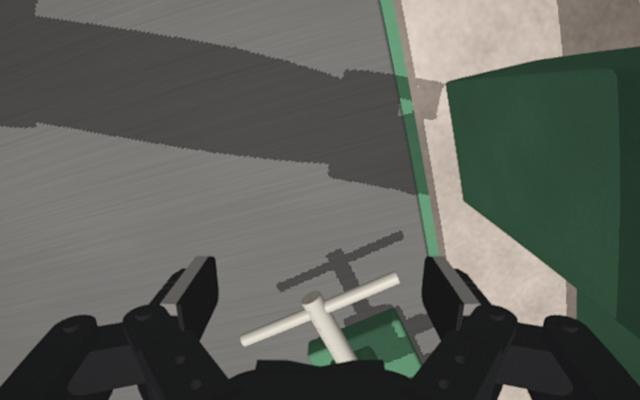

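```bash
python3 -m jog '[{"grip":0,"x":0,"y":0,"z":0,"rx":0,"ry":0,"rz":-7.1}]'; python3 -m jog '[{"grip":0,"rz":-7.1}]';python3 -m jog --help
```

```text
time: 0.28
eef_pos: [0.1674, 0.6538, 0.4041]
tcp_rot: [0.75, 0.662, -0.0, 0.0]
contact_force: [0.5, 0.8, -0.5]
opening: 0.999$[0]: bad value
invalid input: not JSON, or not a number
```

```bash
python3 -m jog '[{"grip":0,"x":0,"y":0,"z":0,"rx":0,"ry":0,"rz":-7.1},{"grip":0,"x":-29,"y":25,"z":0,"rx":0,"ry":0,"rz":0},{"grip":0,"x":-29,"y":25,"z":0,"rx":0,"ry":0,"rz":0},{"grip":0,"x":-29,"y":25,"z":0,"rx":0,"ry":0,"rz":0},{"grip":0,"x":-29,"y":25,"z":0,"rx":0,"ry":0,"rz":0},{"grip":0,"x":-29,"y":25,"z":0,"rx":0,"ry":0,"rz":0},{"grip":0,"x":-29,"y":25,"z":0,"rx":0,"ry":0,"rz":0}]'; python3 -m jog '[{"grip":0,"x":-29,"y":25,"z":0,"rx":0,"ry":0,"rz":0},{"grip":0,"x":-29,"y":25,"z":0,"rx":0,"ry":0,"rz":0},{"grip":0,"x":-29,"y":25,"z":0,"rx":0,"ry":0,"rz":0},{"grip":0,"x":-29,"y":25,"z":0,"rx":0,"ry":0,"rz":0},{"grip":0,"x":-29,"y":25,"z":0,"rx":0,"ry":0,"rz":0},{"grip":0,"x":-29,"y":25,"z":0,"rx":0,"ry":0,"rz":0},{"grip":0,"x":0,"y":0,"z":0,"rx":0,"ry":0,"rz":0}]'; python3 -c "
from h import *
snap('wrist','w1');go(.47,.0,.40,90)"
```

```text
time: 0.87
eef_pos: [0.3177, 0.4779, 0.4045]
tcp_rot: [0.708, 0.706, -0.0, 0.0]
contact_force: [1.4, -0.6, 0.3]
opening: 1.002
time: 1.45
eef_pos: [0.4698, 0.3008, 0.4047]
tcp_rot: [0.71, 0.704, -0.0, 0.001]
contact_force: [0.1, 0.3, 0.1]
opening: 1.008
t 1.5 turn [ 0.    0.02 -0.48] then shift [-302.5    1.7    4.6] | shift w/o turn [-302.5    4.2    4.7]
```

View pics/w1.png

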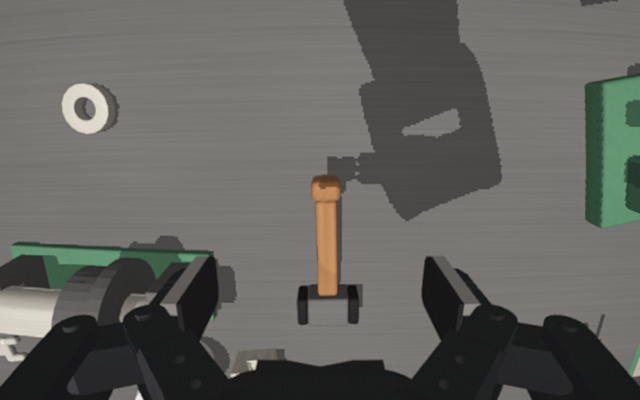

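```bash
python3 -m jog '[{"grip":0,"x":-36,"y":10,"z":0,"rx":0,"ry":0,"rz":0},{"grip":0,"x":-36,"y":10,"z":0,"rx":0,"ry":0,"rz":0},{"grip":0,"x":-36,"y":10,"z":0,"rx":0,"ry":0,"rz":0},{"grip":0,"x":-36,"y":10,"z":0,"rx":0,"ry":0,"rz":0},{"grip":0,"x":-36,"y":10,"z":0,"rx":0,"ry":0,"rz":0},{"grip":0,"x":-36,"y":10,"z":0,"rx":0,"ry":0,"rz":0},{"grip":0,"x":-36,"y":10,"z":0,"rx":0,"ry":0,"rz":0},{"grip":0,"x":-36,"y":10,"z":0,"rx":0,"ry":0,"rz":0}]'; python3 -m jog '[{"grip":0,"x":-36,"y":10,"z":0,"rx":0,"ry":0,"rz":0},{"grip":0,"x":-36,"y":10,"z":0,"rx":0,"ry":0,"rz":0},{"grip":0,"x":0,"y":0,"z":0,"rx":0,"ry":0,"rz":0}]'; python3 -c "
from h import *
snap('wrist','w2');go(.47,-.27,.40,90)"
```

```text
time: 2.17
eef_pos: [0.5455, 0.0162, 0.4047]
tcp_rot: [0.708, 0.707, 0.0, -0.0]
contact_force: [1.2, -0.2, 0.1]
opening: 1.003
time: 2.42
eef_pos: [0.5664, -0.0593, 0.4047]
tcp_rot: [0.71, 0.705, -0.0, 0.001]
contact_force: [-0.7, 0.4, -0.6]
opening: 0.998
t 2.47 turn [-0.02 -0.01 -0.37] then shift [-212.9  -95.9    4.5] | shift w/o turn [-213.5  -94.5    4.5]
```

View pics/w2.png

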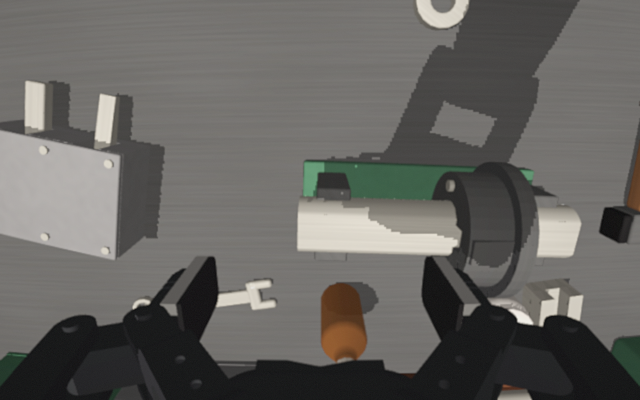

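```bash
python3 -m jog '[{"grip":0,"x":-36,"y":-16,"z":0,"rx":0,"ry":0,"rz":0},{"grip":0,"x":-36,"y":-16,"z":0,"rx":0,"ry":0,"rz":0},{"grip":0,"x":-36,"y":-16,"z":8,"rx":0,"ry":0,"rz":0},{"grip":0,"x":-36,"y":-16,"z":20,"rx":0,"ry":0,"rz":0},{"grip":0,"x":-36,"y":-16,"z":20,"rx":0,"ry":0,"rz":0},{"grip":0,"x":-36,"y":-16,"z":20,"rx":0,"ry":0,"rz":0},{"grip":0,"x":0,"y":0,"z":0,"rx":0,"ry":0,"rz":0}]'; python3 -c "
from h import *
snap('wrist','w3');go(.47,-.27,.33,90)"
```

```text
time: 3.05
eef_pos: [0.469, -0.2667, 0.3359]
tcp_rot: [0.709, 0.705, -0.001, -0.003]
contact_force: [-0.8, 0.0, -1.3]
opening: 1.002
t 3.1 turn [-0.23 -0.22 -0.35] then shift [-4.9 -0.2  7.5] | shift w/o turn [-4.9 -0.2  7.5]
```

View pics/w3.png

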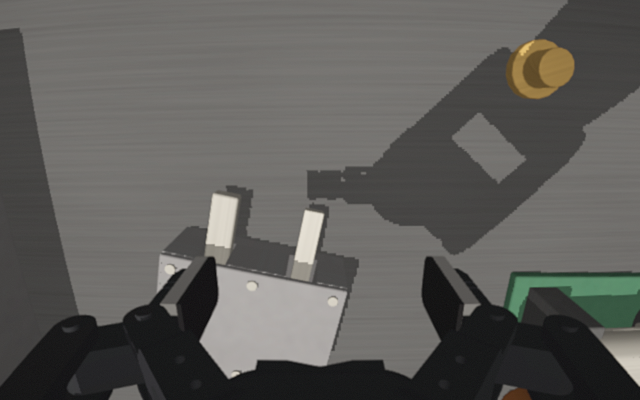

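```bash
python3 - <<'E'
from h import *
c=load('w3');cv2.imwrite('pics/w3c.png',cv2.resize(c['frame'][20:270,200:460,::-1],None,fx=3,fy=2.4*1.0,interpolation=cv2.INTER_CUBIC)) if 0 else cv2.imwrite('pics/w3c.png',cv2.resize(c['frame'][60:250,200:460,::-1],None,fx=3,fy=3,interpolation=cv2.INTER_CUBIC))
c=load('w2');cv2.imwrite('pics/w2c.png',cv2.resize(c['frame'][140:330,330:590,::-1],None,fx=3,fy=3,interpolation=cv2.INTER_CUBIC))
E
```

```text
(no output)
```

View pics/w3c.png

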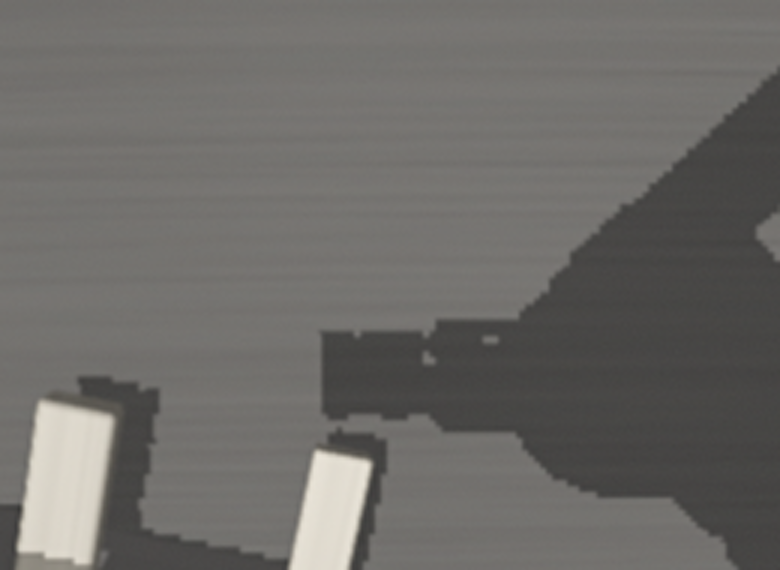

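View pics/w2c.png

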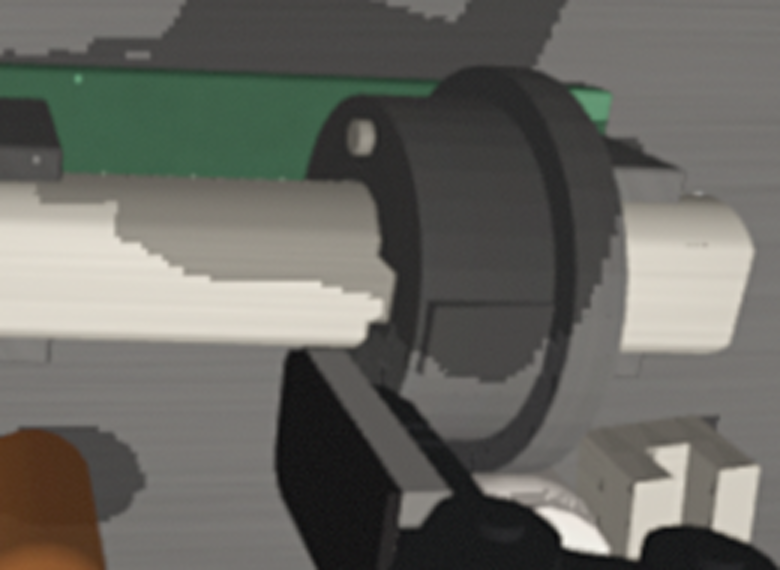

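```bash
python3 - <<'E'
from h import *
for f,roi in [('w3',(270,200,350,285)),('w2',(80,85,130,150))]:
    c=load(f);g=cv2.cvtColor(c['frame'],cv2.COLOR_RGB2GRAY)
    x0,y0,x1,y1=roi; m=(g[y0:y1,x0:x1]>150).astype(np.uint8)
    cs,_=cv2.findContours(m,cv2.RETR_EXTERNAL,cv2.CHAIN_APPROX_NONE)
    k=max(cs,key=cv2.contourArea); r=cv2.approxPolyDP(k,3,True)[:,0]+[x0,y0]
    print(f,cv2.contourArea(k),r.tolist())
c=load('w2');cv2.imwrite('pics/w2d.png',cv2.resize(c['frame'][70:170,10:140,::-1],None,fx=6,fy=6,interpolation=cv2.INTER_CUBIC))
c=load('side0');cv2.imwrite('pics/sd.png',cv2.resize(c['frame'][300:365,345:405,::-1],None,fx=9,fy=9,interpolation=cv2.INTER_CUBIC))
c=load('w3');cv2.imwrite('pics/w3d.png',cv2.resize(c['frame'][180:290,190:345,::-1],None,fx=5,fy=5,interpolation=cv2.INTER_CUBIC))
E
```

```text
w3 961.5 [[305, 210], [294, 259], [310, 265], [323, 214]]
w2 714.0 [[100, 94], [95, 139], [109, 143], [115, 97]]
```

View pics/w2d.png

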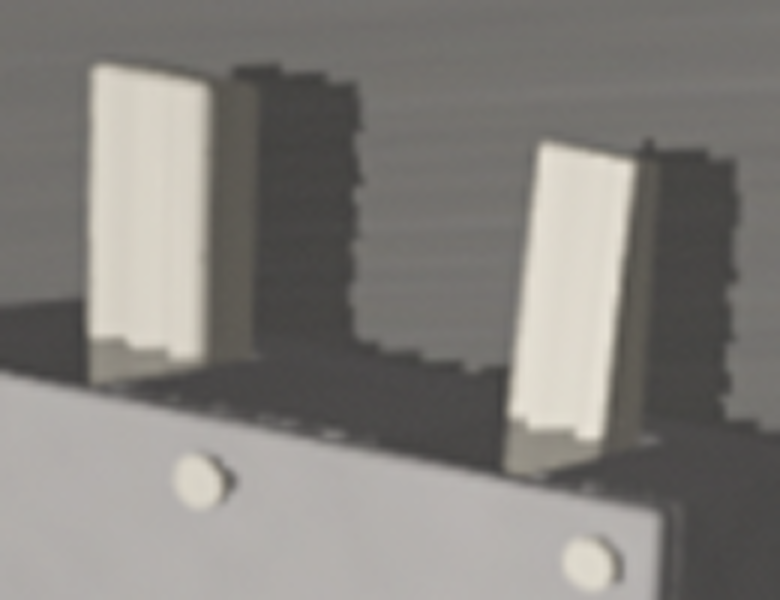

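View pics/sd.png

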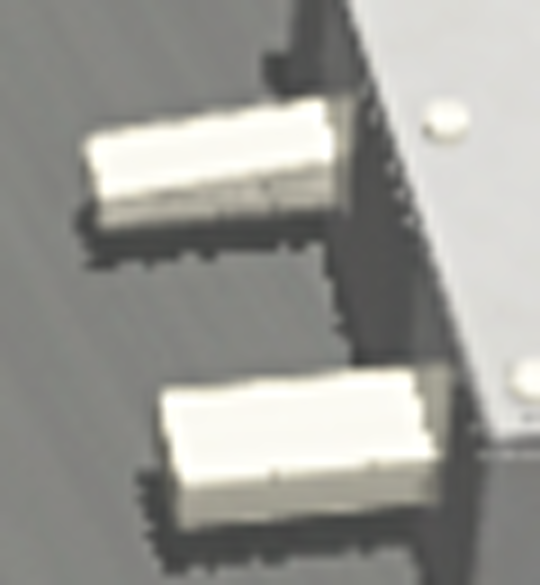

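View pics/w3d.png

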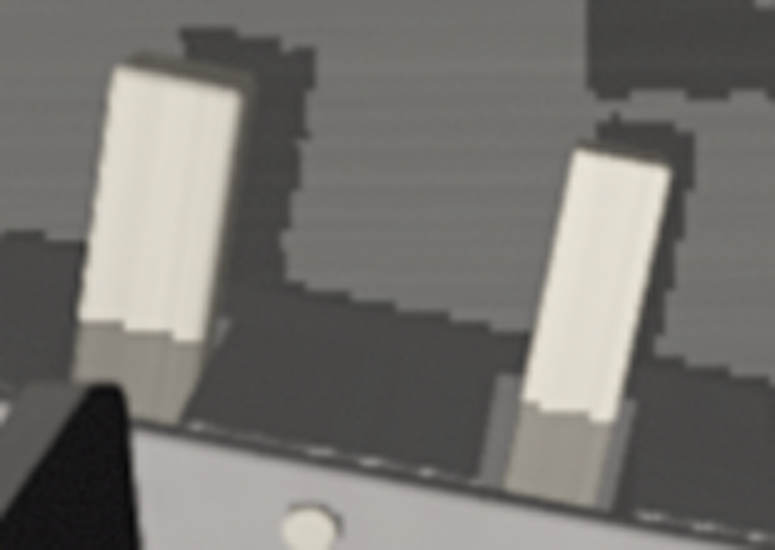

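```bash
cat >> h.py <<'E'
def px(X,Y,k,ox,oy): return ((X+.5)/k-.5+ox,(Y+.5)/k-.5+oy)
E
python3 - <<'E'
from h import *
a=load('w2');b=load('w3');s=load('side0')
L=[(a,*px(541,143,6,10,70)),(b,*px(575,150,5,190,180)),(s,*px(100,200,9,345,300))]
Rr=[(a,*px(636,157,6,10,70)),(b,*px(670,168,5,190,180)),(s,*px(85,145,9,345,300))]
for q in (L,Rr):
    for sub in (q,q[:2],q[1:]): X,e=tri(sub); print(X.round(4),np.round(e,4))
# axis direction with z planes (tip top .023, base)
for c,p1,p2,q1,q2 in [(b,px(575,150,5,190,180),px(670,168,5,190,180),px(523,403,5,190,180),px(620,423,5,190,180)),(a,px(541,143,6,10,70),px(636,157,6,10,70),px(509,420,6,10,70),px(605,440,6,10,70))]:
    t=[onz(c,*p,.023) for p in (p1,p2)]; u=[onz(c,*p,.0265) for p in (q1,q2)]
    for m,n in zip(t,u): print(m.round(4),n.round(4),np.degrees(np.arctan2(*(n-m)[1::-1])).round(2))
    print(np.degrees(np.arctan2(*(t[1]-t[0])[:2])),np.linalg.norm(t[1]-t[0]))
E
```

```text
[ 0.4887 -0.2788  0.0217] [0.0006 0.0009 0.0006]
[ 0.4885 -0.278   0.0239] [0. 0.]
[ 0.4892 -0.2781  0.0203] [0.0004 0.0004]
[ 0.492  -0.2628  0.021 ] [0.0008 0.0012 0.0007]
[ 0.4916 -0.2618  0.0239] [0.0002 0.0002]
[ 0.493  -0.2618  0.0191] [0.0004 0.0004]
[ 0.4888 -0.278   0.023 ] [ 0.5342 -0.2878  0.0265] -12.21
[ 0.4921 -0.2619  0.023 ] [ 0.5382 -0.2709  0.0265] -11.02
11.683822848627344 0.01645177398578818
[ 0.4885 -0.2786  0.023 ] [ 0.534  -0.2897  0.0265] -13.8
[ 0.4914 -0.2622  0.023 ] [ 0.5378 -0.2729  0.0265] -13.02
9.880282681802916 0.01666582085622089
```

```bash
python3 - <<'E'
from h import *
a=load('w2');b=load('w3');s=load('side0');sc=load('scene0')
cor={'frontR(+y)':(onz(b,350,291,.061),onz(a,*px(660,512,6,10,70),.061),onz(s,*px(195,130,5,340,260),.061),onz(sc,*px(45,345,3,140,160),.061)),
'frontL':(onz(b,160,254,.061),onz(s,*px(292,438,5,340,260),.061)),'backR':(onz(s,*px(492,100,5,340,260),.061),onz(sc,*px(243,275,3,140,160),.061)) ,'backL':(onz(s,*px(635,400,5,340,260),.061),)}
for k,v in cor.items(): print(k,[x.round(4).tolist() for x in v])
E
```

```text
frontR(+y) [[0.5446, -0.2416, 0.061], [0.5447, -0.2445, 0.061], [0.5438, -0.2475, 0.061], [0.5191, -0.3922, 0.061]]
frontL [[0.512, -0.3894, 0.061], [0.51, -0.3901, 0.061]]
backR [[0.651, -0.2699, 0.061], [0.5502, -0.2462, 0.061]]
backL [[0.6167, -0.4147, 0.061]]
```

```bash
python3 -c "
from h import *
go(.5136,-.2754,.25,77.5)"
```

```text
t 3.1 turn [-0.25 -0.19 12.15] then shift [-0.7 44.6 87.5] | shift w/o turn [-10.4  43.8  87.3]
```

```bash
python3 -m jog '[{"grip":0.5,"x":0,"y":0,"z":0,"rx":0,"ry":0,"rz":6.1},{"grip":0.5,"x":0,"y":0,"z":0,"rx":0,"ry":0,"rz":6.1},{"grip":0.5,"x":0,"y":15,"z":30,"rx":0,"ry":0,"rz":0},{"grip":0.5,"x":0,"y":15,"z":30,"rx":0,"ry":0,"rz":0},{"grip":0.5,"x":0,"y":15,"z":20,"rx":0,"ry":0,"rz":0},{"grip":0.5,"x":0,"y":0,"z":0,"rx":0,"ry":0,"rz":0},{"grip":0.5,"x":0,"y":0,"z":0,"rx":0,"ry":0,"rz":0}]' 60; python3 -c "
from h import *
snap('wrist','w4');go(.5136,-.2754,.1885,77.5)"
```

```text
time: 3.68
eef_pos: [0.5164, -0.2723, 0.2595]
tcp_rot: [0.778, 0.628, -0.0, -0.001]
contact_force: [-0.7, 0.1, 0.5]
opening: 0.493
t 3.73 turn [ 0.02 -0.01  0.28] then shift [-3.  -2.1 72.6] | shift w/o turn [-3.  -2.1 72.6]
```

View pics/w4.png

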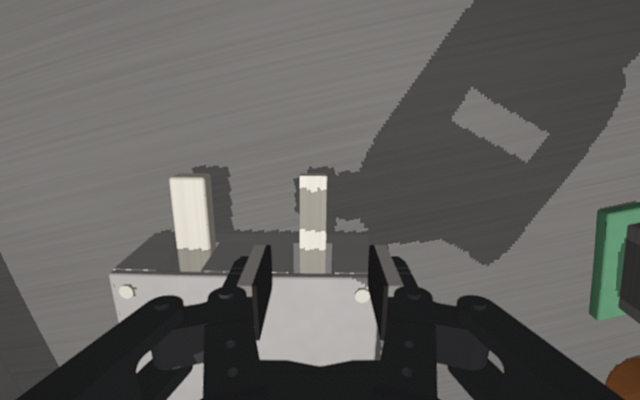

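```bash
python3 -c "
from h import *
c=load('w4')
for p in [(299.5,176),(327,176),(300,248),(326,248)]: print(onz(c,*p,.0235).round(4))
"
python3 -m jog '[{"grip":0.5,"x":-3,"y":-2,"z":25,"rx":0,"ry":0,"rz":0},{"grip":0.5,"x":0,"y":0,"z":25,"rx":0,"ry":0,"rz":0},{"grip":0.5,"x":0,"y":0,"z":0,"rx":0,"ry":0,"rz":0}]'
```

```text
[ 0.489  -0.2778  0.0235]
[ 0.4925 -0.2616  0.0235]
[ 0.535  -0.2882  0.0235]
[ 0.5385 -0.2719  0.0235]
time: 3.98
eef_pos: [0.5116, -0.2754, 0.2082]
tcp_rot: [0.779, 0.627, -0.001, -0.003]
contact_force: [-1.5, 1.0, -1.5]
opening: 0.499
```

```bash
python3 -m jog '[{"grip":0.5,"x":0,"y":0,"z":19,"rx":0,"ry":0,"rz":0},{"grip":0.5,"x":0,"y":0,"z":0,"rx":0,"ry":0,"rz":0},{"grip":0.5,"x":0,"y":0,"z":0,"rx":0,"ry":0,"rz":0},{"grip":1,"x":0,"y":0,"z":0,"rx":0,"ry":0,"rz":0},{"grip":1,"x":0,"y":0,"z":0,"rx":0,"ry":0,"rz":0},{"grip":1,"x":0,"y":0,"z":0,"rx":0,"ry":0,"rz":0},{"grip":1,"x":0,"y":0,"z":0,"rx":0,"ry":0,"rz":0},{"grip":1,"x":0,"y":0,"z":0,"rx":0,"ry":0,"rz":0}]' 60; python3 -c "
from h import *
snap('wrist','w5');snap('side','s5');go(.5136,-.2754,.1885,77.5)"
```

```text
time: 4.65
eef_pos: [0.5135, -0.2775, 0.1931]
tcp_rot: [0.779, 0.627, 0.0, 0.001]
contact_force: [-2.4, 1.4, 7.0]
opening: 0.16
t 4.75 turn [0.12 0.06 0.13] then shift [ 2.1 -0.3  4.6] | shift w/o turn [ 2.1 -0.3  4.6]
```

View pics/w5.png

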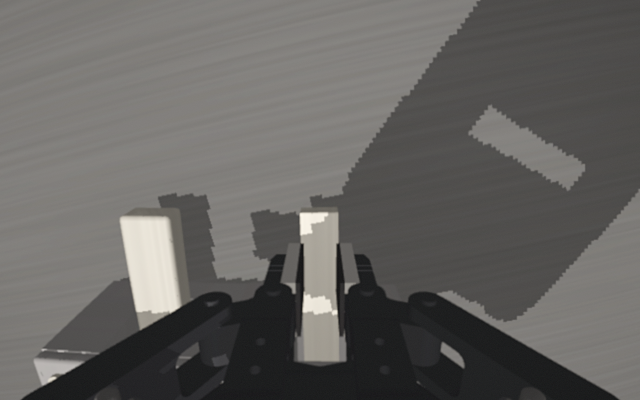

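View pics/s5.png

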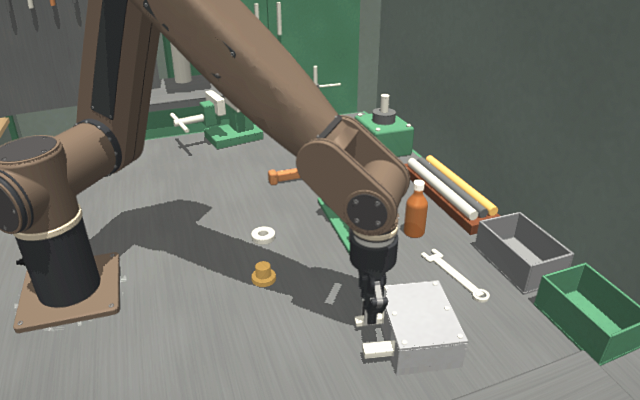

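```bash
python3 -m jog '[{"grip":0.6,"x":0,"y":0,"z":0,"rx":0,"ry":0,"rz":0},{"grip":0.6,"x":0,"y":0,"z":0,"rx":0,"ry":0,"rz":0},{"grip":0.6,"x":0,"y":0,"z":0,"rx":0,"ry":0,"rz":0}]' 60; python3 -c "
from h import *
go(.5136,-.2754,.1885,77.5)"
```

```text
time: 5.0
eef_pos: [0.5127, -0.277, 0.191]
tcp_rot: [0.779, 0.627, -0.0, -0.0]
contact_force: [0.0, 0.3, -0.3]
opening: 0.403
t 5.0 turn [-0.01 -0.01  0.13] then shift [1.7 0.5 2.5] | shift w/o turn [1.7 0.5 2.5]
```

```bash
python3 -m jog '[{"grip":0.6,"x":1.5,"y":0,"z":4.5,"rx":0,"ry":0,"rz":0},{"grip":0.6,"x":0,"y":0,"z":0,"rx":0,"ry":0,"rz":0},{"grip":1,"x":0,"y":0,"z":0,"rx":0,"ry":0,"rz":0},{"grip":1,"x":0,"y":0,"z":0,"rx":0,"ry":0,"rz":0},{"grip":1,"x":0,"y":0,"z":0,"rx":0,"ry":0,"rz":0},{"grip":1,"x":0,"y":0,"z":0,"rx":0,"ry":0,"rz":0},{"grip":1,"x":0,"y":0,"z":0,"rx":0,"ry":0,"rz":0}]' 60; python3 -m jog '[{"grip":1,"x":0,"y":-5,"z":0,"rx":0,"ry":0,"rz":0},{"grip":1,"x":0,"y":-10,"z":0,"rx":0,"ry":0,"rz":0},{"grip":1,"x":0,"y":-10,"z":0,"rx":0,"ry":0,"rz":0},{"grip":1,"x":0,"y":0,"z":0,"rx":0,"ry":0,"rz":0}]'; python3 -c "
from h import *
snap('wrist','w6');snap('side','s6')
c=load('s6');cv2.imwrite('pics/s6c.png',cv2.resize(c['frame'][250:370,320:480,::-1],None,fx=5,fy=5,interpolation=cv2.INTER_CUBIC))
"
```

```text
time: 5.58
eef_pos: [0.513, -0.2754, 0.1863]
tcp_rot: [0.779, 0.627, -0.0, -0.0]
contact_force: [0.0, 0.6, -0.8]
opening: 0.167
time: 5.92
eef_pos: [0.4868, -0.2695, 0.1862]
tcp_rot: [0.779, 0.627, -0.0, -0.001]
contact_force: [-1.7, -0.5, 0.6]
opening: 0.168
```

View pics/s6c.png

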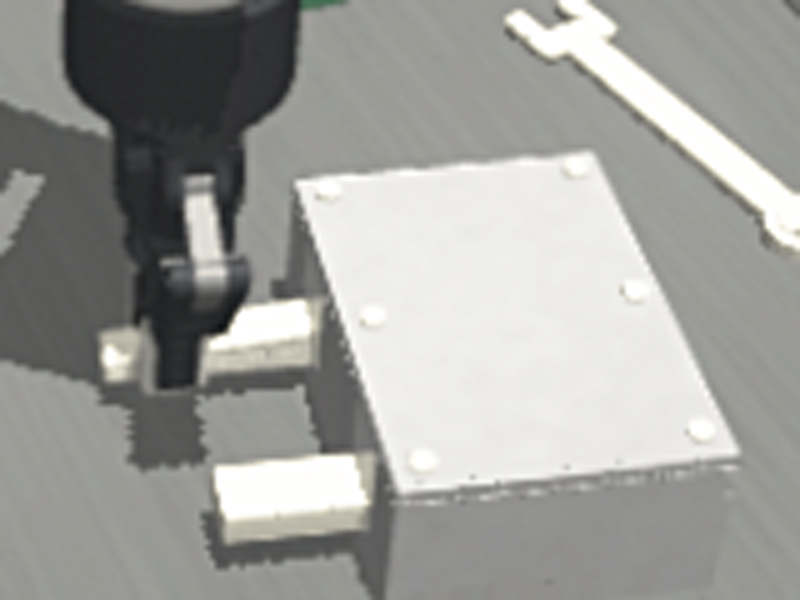

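View pics/w6.png

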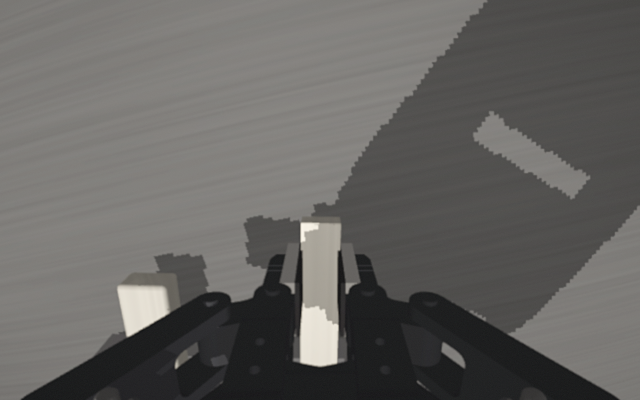

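```bash
python3 -m jog '[{"grip":1,"x":0,"y":-10,"z":0,"rx":0,"ry":0,"rz":0},{"grip":1,"x":0,"y":-10,"z":0,"rx":0,"ry":0,"rz":0},{"grip":1,"x":0,"y":-10,"z":0,"rx":0,"ry":0,"rz":0},{"grip":1,"x":0,"y":-10,"z":0,"rx":0,"ry":0,"rz":0},{"grip":1,"x":0,"y":-10,"z":0,"rx":0,"ry":0,"rz":0},{"grip":1,"x":0,"y":0,"z":0,"rx":0,"ry":0,"rz":0}]'; python3 -c "
from h import *
snap('side','s7')
c=load('s7');cv2.imwrite('pics/s7c.png',cv2.resize(c['frame'][250:370,300:460,::-1],None,fx=5,fy=5,interpolation=cv2.INTER_CUBIC))
"
```

```text
time: 6.52
eef_pos: [0.4379, -0.2586, 0.1859]
tcp_rot: [0.779, 0.627, -0.0, -0.001]
contact_force: [0.6, -0.6, -2.4]
opening: 0.164
```

View pics/s7c.png

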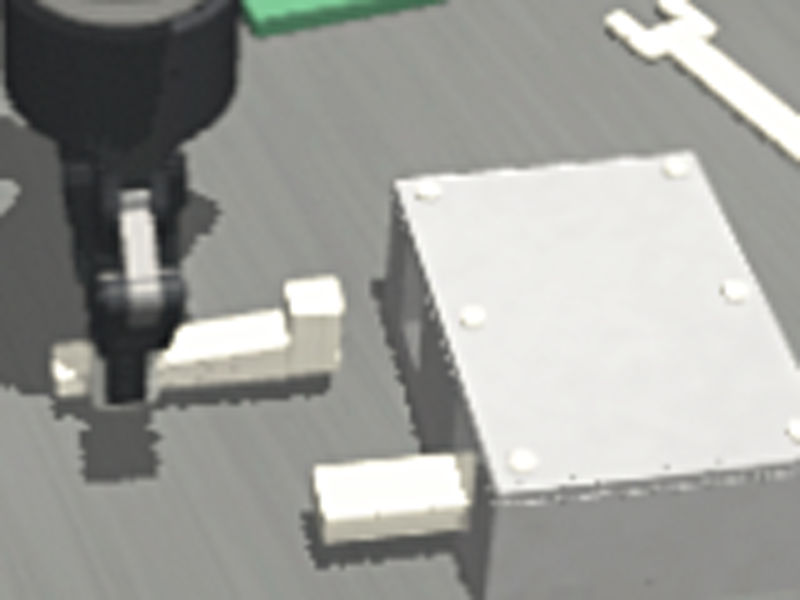

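```bash
python3 -m jog '[{"grip":1,"x":0,"y":0,"z":6,"rx":0,"ry":0,"rz":0},{"grip":1,"x":0,"y":0,"z":5,"rx":0,"ry":0,"rz":0},{"grip":1,"x":0,"y":0,"z":2,"rx":0,"ry":0,"rz":0},{"grip":1,"x":0,"y":0,"z":0,"rx":0,"ry":0,"rz":0},{"grip":1,"x":0,"y":0,"z":0,"rx":0,"ry":0,"rz":0}]'
```

```text
time: 6.98
eef_pos: [0.4403, -0.2597, 0.1739]
tcp_rot: [0.779, 0.627, -0.0, -0.0]
contact_force: [-3.0, 1.1, 4.3]
opening: 0.17
```

```bash
python3 -m jog '[{"grip":0.7,"x":0,"y":0,"z":0,"rx":0,"ry":0,"rz":0},{"grip":0.5,"x":0,"y":0,"z":0,"rx":0,"ry":0,"rz":0},{"grip":0.4,"x":0,"y":0,"z":0,"rx":0,"ry":0,"rz":0},{"grip":0.4,"x":0,"y":0,"z":0,"rx":0,"ry":0,"rz":0},{"grip":0.4,"x":0,"y":0,"z":-30,"rx":0,"ry":0,"rz":0},{"grip":0.4,"x":0,"y":0,"z":-35,"rx":0,"ry":0,"rz":0},{"grip":0.4,"x":0,"y":0,"z":-20,"rx":0,"ry":0,"rz":0},{"grip":0.4,"x":0,"y":0,"z":0,"rx":0,"ry":0,"rz":0}]';python3 -c "
from h import *
snap('wrist','w8');snap('side','s8')
c=load('s8');cv2.imwrite('pics/s8c.png',cv2.resize(c['frame'][250:370,300:460,::-1],None,fx=5,fy=5,interpolation=cv2.INTER_CUBIC))
"
```

```text
time: 7.65
eef_pos: [0.4416, -0.2609, 0.264]
tcp_rot: [0.779, 0.627, 0.001, 0.005]
contact_force: [-0.0, -0.0, -0.1]
opening: 0.601
```

View pics/s8c.png

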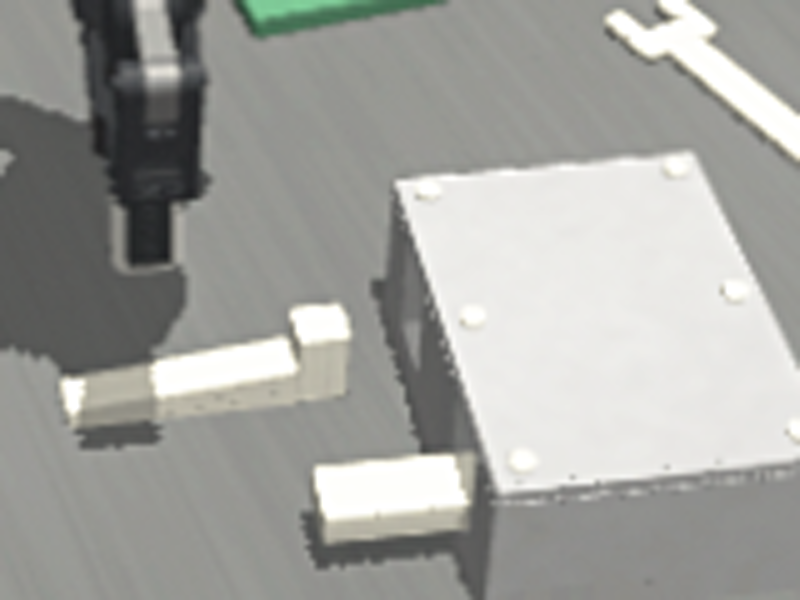

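View pics/w8.png

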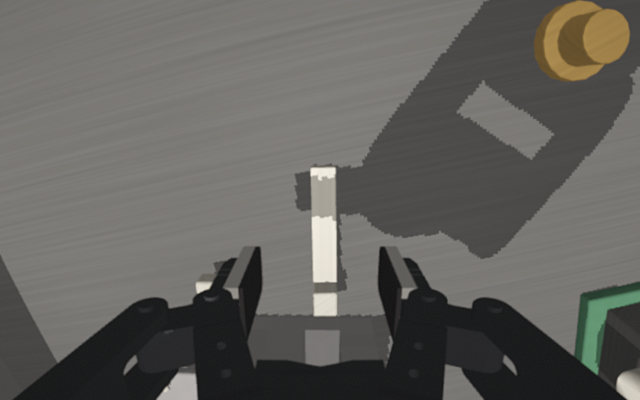

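```bash
python3 -c "
from h import *
c=load('w8');s=load('s8')
a=onz(c,311,168,.008);b=onz(c,335.5,168,.008);print(a.round(4),b.round(4))
h1=onz(c,313,292,.03);h2=onz(c,337,292,.03);print(h1.round(4),h2.round(4))
t=(a+b)/2;h=(h1+h2)/2;print(t,h,np.linalg.norm(t-h),np.degrees(np.arctan2(*(h-t)[1::-1])))
# side head top corners
for p in [(290,310),(297,337),(350,335),(345,307)]: print(onz(s,*px(*p,5,300,250),.03).round(4))
for p in [(65,380),(75,425)]: print('tip',onz(s,*px(*p,5,300,250),.006).round(4))
"
```

```text
[ 0.4173 -0.2621  0.008 ] [ 0.4207 -0.2464  0.008 ]
[ 0.4949 -0.2777  0.03  ] [ 0.4982 -0.2621  0.03  ]
[ 0.41899511 -0.25426542  0.008     ] [ 0.49653082 -0.26987077  0.03      ] 0.08209331572623609 -11.379695457005019
[ 0.4975 -0.2653  0.03  ]
[ 0.4945 -0.2786  0.03  ]
[ 0.5119 -0.284   0.03  ]
[ 0.516  -0.2706  0.03  ]
tip [ 0.421  -0.2476  0.006 ]
tip [ 0.4172 -0.2693  0.006 ]
```

```bash
python3 -c "
from h import *
go(.5057,-.2727,.200,78.0)"
```

```text
t 7.75 turn [ 0.12  0.07 -0.37] then shift [ 0.8 66.9 59.5] | shift w/o turn [ 1.3 66.7 59.6]
```

```bash
python3 -m jog '[{"grip":0.4,"x":1,"y":33,"z":0,"rx":0,"ry":0,"rz":-0.4},{"grip":0.4,"x":0,"y":34,"z":20,"rx":0,"ry":0,"rz":0},{"grip":0.4,"x":0,"y":0,"z":30,"rx":0,"ry":0,"rz":0},{"grip":0.4,"x":0,"y":0,"z":9,"rx":0,"ry":0,"rz":0},{"grip":0.4,"x":0,"y":0,"z":0,"rx":0,"ry":0,"rz":0},{"grip":0.4,"x":0,"y":0,"z":0,"rx":0,"ry":0,"rz":0}]';python3 -c "
from h import *
snap('wrist','w9');go(.5057,-.2727,.177,78.0)"
```

```text
time: 8.25
eef_pos: [0.5045, -0.272, 0.1977]
tcp_rot: [0.777, 0.629, -0.001, -0.002]
contact_force: [0.3, -0.9, 0.5]
opening: 0.601
t 8.3 turn [-0.08 -0.04  0.01] then shift [-0.1  0.7 22.2] | shift w/o turn [-0.1  0.7 22.2]
```

View pics/w9.png

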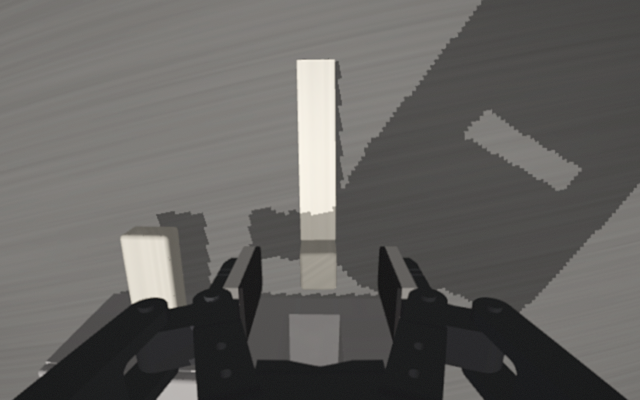

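```bash
python3 -m jog '[{"grip":0.4,"x":0,"y":0,"z":12,"rx":0,"ry":0,"rz":0},{"grip":0.4,"x":0,"y":0,"z":10,"rx":0,"ry":0,"rz":0},{"grip":0.4,"x":0,"y":0,"z":0,"rx":0,"ry":0,"rz":0},{"grip":1,"x":0,"y":0,"z":0,"rx":0,"ry":0,"rz":0},{"grip":1,"x":0,"y":0,"z":0,"rx":0,"ry":0,"rz":0},{"grip":1,"x":0,"y":0,"z":0,"rx":0,"ry":0,"rz":0},{"grip":1,"x":0,"y":0,"z":0,"rx":0,"ry":0,"rz":0},{"grip":1,"x":0,"y":0,"z":0,"rx":0,"ry":0,"rz":0}]' 80;python3 -c "
from h import *
snap('wrist','w10');go(.5057,-.2727,.177,78.0)"
```

```text
time: 8.97
eef_pos: [0.5059, -0.2729, 0.1784]
tcp_rot: [0.777, 0.63, 0.0, 0.001]
contact_force: [-1.2, -0.5, 1.1]
opening: 0.167
t 9.02 turn [0.07 0.04 0.03] then shift [ 0.2 -0.3  1.4] | shift w/o turn [ 0.2 -0.3  1.4]
```

View pics/w10.png

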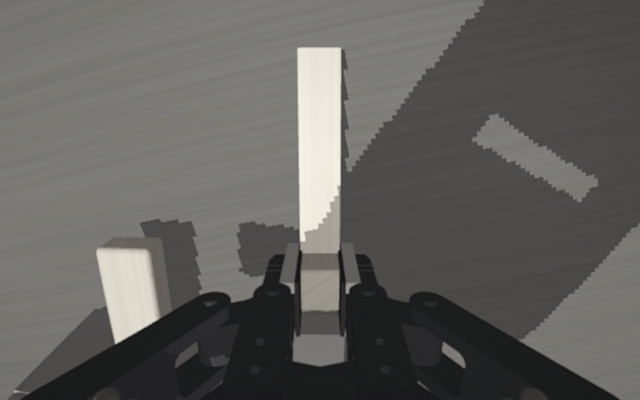

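```bash
python3 - <<'E'
from h import *
c=load('w10');s=get_state()
t=(onz(c,298,47,.008)+onz(c,341,47,.008))/2; print(t)
R=Ro.from_quat(s['tcp_rot']);print('tip in tool',R.inv().apply(t-s['eef_pos']))
for f,x0,y0,w,h,k in [('side0',300,150,100,100,8),('scene0',280,170,110,90,7)]:
    c=load(f);cv2.imwrite('pics/%s_f.png'%f,cv2.resize(c['frame'][y0:y0+h,x0:x0+w,::-1],None,fx=k,fy=k,interpolation=cv2.INTER_CUBIC)[:600,:800])
c=load('w2');cv2.imwrite('pics/w2f.png',cv2.resize(c['frame'][150:280,290:490,::-1],None,fx=4,fy=4,interpolation=cv2.INTER_CUBIC))
E
```

```text
[ 0.41844398 -0.25391196  0.008     ]
tip in tool [ 0.0005642  -0.08975287  0.17027881]
```

View pics/side0_f.png

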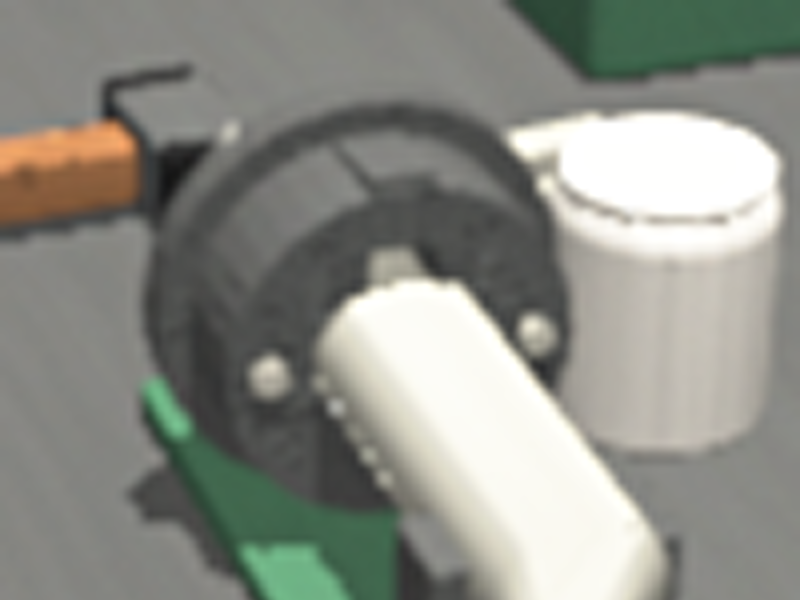

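View pics/scene0_f.png

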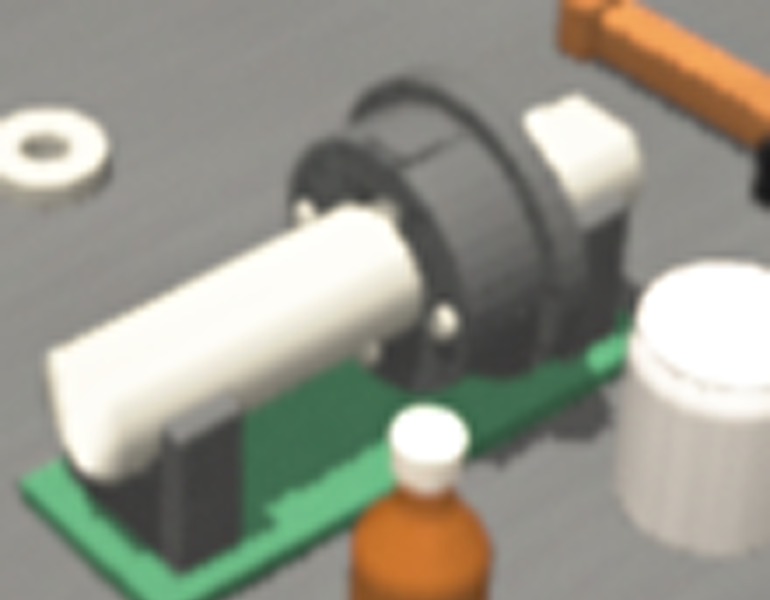

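View pics/w2f.png

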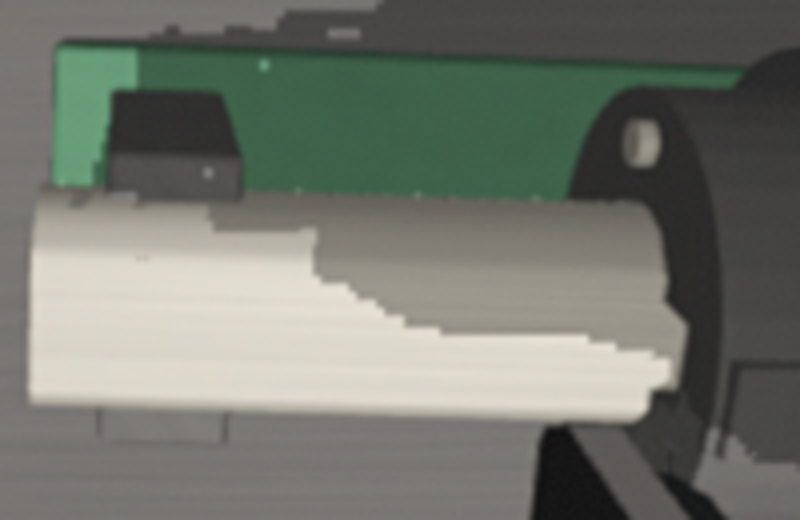

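```bash
python3 - <<'E'
from h import *
w=load('w2');s=load('side0');sc=load('scene0')
W=lambda X,Y:(w,*px(X,Y,4,290,150)); S=lambda X,Y:(s,*px(X,Y,8,300,150)); C=lambda X,Y:(sc,*px(X,Y,7,280,170))
for n,l in [('boltL',[W(640,142),S(268,378),C(305,212)]),('boltL side+w2',[W(640,142),S(268,378)]),('boltR',[S(538,335),C(445,321)])]:
    X,e=tri(l);print(n,X.round(4),np.round(e,4))
def mid(a,b):
    o,d=ray(*a);_,d2=ray(*b);m=d+d2;return o,m/np.linalg.norm(m)
for c,u,l in [(50,186,405),(300,190,411),(450,196,416),(600,200,421)]:
    o,m=mid(W(c,u),W(c,l)); print('axis w2 @z.075',(o+m*(.075-o[2])/m[2]).round(4))
print('end', onz(*W(30,330),.095).round(4), 'plate corner',onz(*W(58,42),.012).round(4),onz(*W(740,68),.012).round(4))
d2=load('w1')
E
```

```text
boltL [0.5721 0.0564 0.0736] [0.0003 0.0006 0.0005]
boltL side+w2 [0.5726 0.057  0.0726] [0.0001 0.0001]
boltR [0.6533 0.0521 0.074 ] [0.0001 0.0001]
axis w2 @z.075 [ 0.6073 -0.0758  0.075 ]
axis w2 @z.075 [ 0.6088 -0.0188  0.075 ]
axis w2 @z.075 [0.6105 0.0158 0.075 ]
axis w2 @z.075 [0.6119 0.0507 0.075 ]
end [ 0.6077 -0.079   0.095 ] plate corner [ 0.5606 -0.0759  0.012 ] [0.5681 0.1053 0.012 ]
```

```bash
python3 -m jog '[{"grip":1,"x":0,"y":0,"z":-20,"rx":0,"ry":0,"rz":0},{"grip":1,"x":0,"y":0,"z":-40,"rx":0,"ry":0,"rz":0},{"grip":1,"x":0,"y":0,"z":-40,"rx":0,"ry":0,"rz":0},{"grip":1,"x":0,"y":0,"z":-40,"rx":0,"ry":0,"rz":5},{"grip":1,"x":0,"y":0,"z":-20,"rx":0,"ry":0,"rz":7},{"grip":1,"x":0,"y":0,"z":0,"rx":0,"ry":0,"rz":7},{"grip":1,"x":0,"y":0,"z":0,"rx":0,"ry":0,"rz":7},{"grip":1,"x":0,"y":0,"z":0,"rx":0,"ry":0,"rz":7}]';python3 -m jog '[{"grip":1,"x":0,"y":0,"z":0,"rx":0,"ry":0,"rz":7},{"grip":1,"x":0,"y":0,"z":0,"rx":0,"ry":0,"rz":7},{"grip":1,"x":0,"y":0,"z":0,"rx":0,"ry":0,"rz":7},{"grip":1,"x":0,"y":0,"z":0,"rx":0,"ry":0,"rz":7},{"grip":1,"x":0,"y":0,"z":0,"rx":0,"ry":0,"rz":7},{"grip":1,"x":0,"y":0,"z":0,"rx":0,"ry":0,"rz":7},{"grip":1,"x":0,"y":0,"z":0,"rx":0,"ry":0,"rz":5.4},{"grip":1,"x":0,"y":0,"z":0,"rx":0,"ry":0,"rz":0}]';python3 -c "
from h import *
go(.6078,-.0639,.33,-2.4)"
```

```text
time: 9.68
eef_pos: [0.5054, -0.2724, 0.3379]
tcp_rot: [0.925, 0.38, 0.0, 0.0]
contact_force: [-0.6, 0.0, -2.2]
opening: 0.169
time: 10.35
eef_pos: [0.5054, -0.2723, 0.3368]
tcp_rot: [1.0, -0.021, -0.001, -0.0]
contact_force: [-0.3, -0.2, -2.0]
opening: 0.176
t 10.35 turn [-0.05  0.07 -0.05] then shift [  93.6 -212.6    6.8] | shift w/o turn [  93.4 -212.6    6.8]
```

```bash
python3 -m jog '[{"grip":1,"x":15,"y":-35,"z":0,"rx":0,"ry":0,"rz":0},{"grip":1,"x":15,"y":-35,"z":0,"rx":0,"ry":0,"rz":0},{"grip":1,"x":16,"y":-35,"z":0,"rx":0,"ry":0,"rz":0},{"grip":1,"x":16,"y":-35,"z":0,"rx":0,"ry":0,"rz":0},{"grip":1,"x":16,"y":-35,"z":0,"rx":0,"ry":0,"rz":0},{"grip":1,"x":16,"y":-37,"z":7,"rx":0,"ry":0,"rz":0},{"grip":1,"x":0,"y":0,"z":20,"rx":0,"ry":0,"rz":0},{"grip":1,"x":0,"y":0,"z":0,"rx":0,"ry":0,"rz":0}]';python3 -m jog '[{"grip":1,"x":0,"y":0,"z":0,"rx":0,"ry":0,"rz":0}]'; python3 -c "
from h import *
snap('wrist','w11');snap('side','s11');snap('scene','c11');go(.6078,-.0639,.275,-2.4)
for f,x0,y0,w,h,k in [('s11',290,130,110,90,7),('c11',280,140,110,85,7)]:
    c=load(f);cv2.imwrite('pics/%s_f.png'%f,cv2.resize(c['frame'][y0:y0+h,x0:x0+w,::-1],None,fx=k,fy=k,interpolation=cv2.INTER_CUBIC)[:600,:800])
"
```

```text
time: 11.02
eef_pos: [0.6075, -0.062, 0.3064]
tcp_rot: [1.0, -0.017, -0.004, -0.001]
contact_force: [-0.6, -0.7, -2.8]
opening: 0.168
time: 11.1
eef_pos: [0.6076, -0.0642, 0.3085]
tcp_rot: [1.0, -0.019, -0.002, -0.0]
contact_force: [-0.2, -0.7, -1.6]
opening: 0.168
t 11.25 turn [ 0.03 -0.06 -0.02] then shift [-0.5 -2.  36.5] | shift w/o turn [-0.6 -2.  36.5]
```

View pics/w11.png

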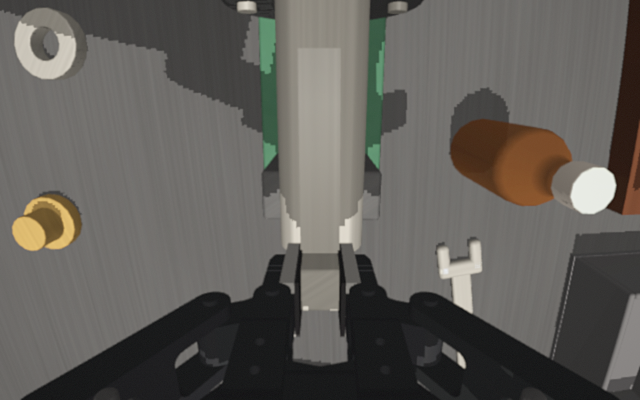

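View pics/s11_f.png

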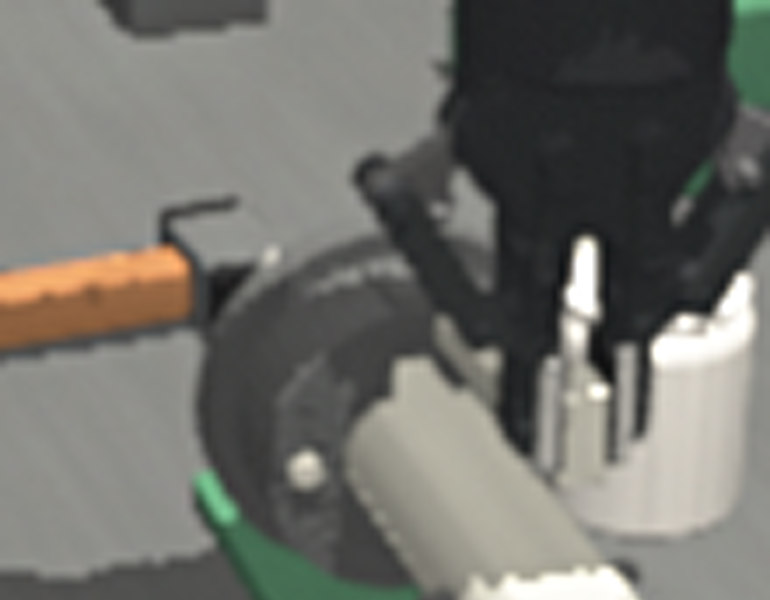

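View pics/c11_f.png

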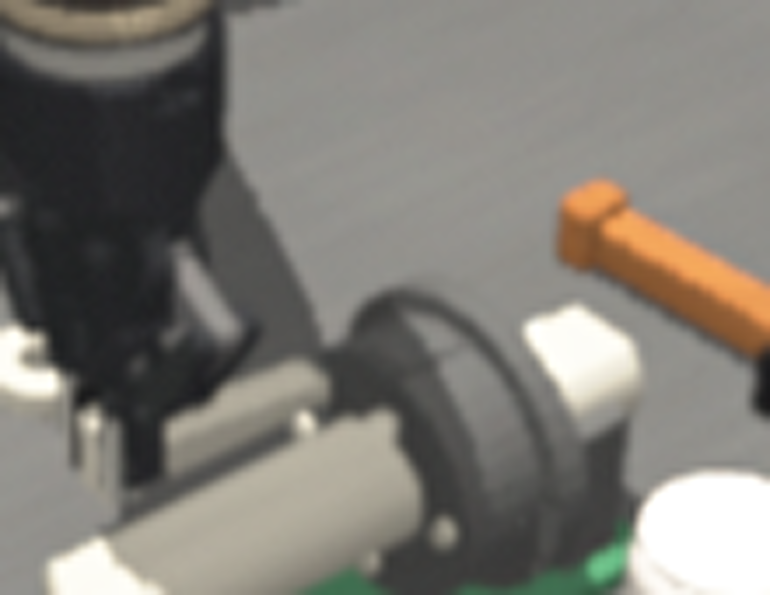

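```bash
python3 - <<'E'
from h import *
w=load('w11')
cv2.imwrite('pics/w11f.png',cv2.resize(w['frame'][0:130,230:420,::-1],None,fx=4,fy=4,interpolation=cv2.INTER_CUBIC))
E
```

```text
(no output)
```

View pics/w11f.png

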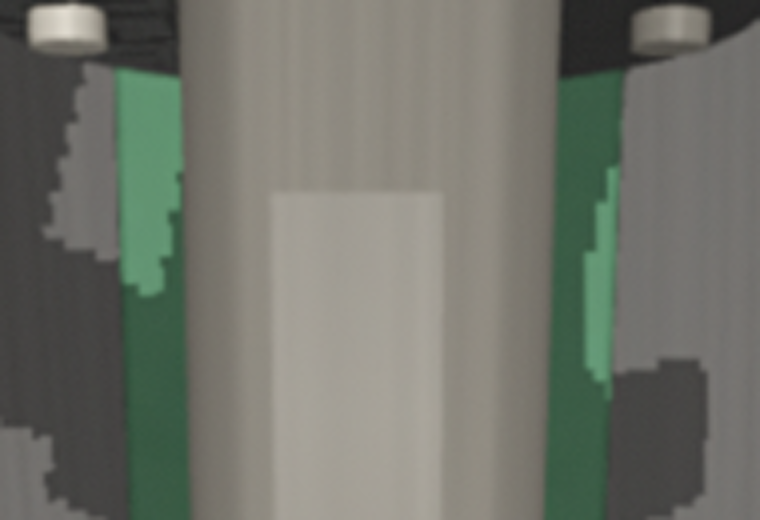

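```bash
python3 - <<'E'
from h import *
w=load('w11');P=lambda X,Y:(w,*px(X,Y,4,230,0))
def mid(a,b,z):
    o,d=ray(*a);_,d2=ray(*b);m=d+d2;return o+m*(z-o[2])/m[2]
A=mid(P(181,50),P(560,50),.075);B=mid(P(192,500),P(546,500),.075)
w2=lambda u,v:(w,u,v)
C=mid(w2(281,215),w2(360,215),.075)
bl=onz(*P(66,50),.074);br=onz(*P(671,50),.074)
z=get_state()['eef_pos'][2]-.178; print(z)
kt=(onz(*P(272,192),z+.008)+onz(*P(444,192),z+.008))/2; kb=(onz(*P(272,515),z+.0115)+onz(*P(444,515),z+.0115))/2
print('shaft',A,B,C,'bolts',bl,br,(bl+br)/2,'key',kt,kb)
print('dirs',np.degrees(np.arctan2(*(A-B)[1::-1])),np.degrees(np.arctan2(*(A-C)[1::-1])),np.degrees(np.arctan2(*(kt-kb)[1::-1])),np.degrees(np.arctan2(*(br-bl)[1::-1]))+90)
print(get_state()['eef_pos'])
E
```

```text
0.13348812767007312
shaft [0.61210906 0.05173521 0.075     ] [ 0.60970732 -0.00794289  0.075     ] [ 0.60687301 -0.06257057  0.075     ] bolts [0.57120928 0.0537555  0.074     ] [0.65247878 0.05059019 0.074     ] [0.61184403 0.05217284 0.074     ] key [0.60987968 0.02546789 0.14148813] [ 0.60877754 -0.00362237  0.14498813]
dirs 87.69537431702005 87.37726240125981 87.83027076309426 87.76955325100973
[ 0.60825464 -0.06589339  0.31148813]
```

```bash
python3 -m jog '[{"grip":1,"x":1.1,"y":0,"z":15,"rx":0,"ry":0,"rz":0},{"grip":1,"x":0,"y":0,"z":15,"rx":0,"ry":0,"rz":0},{"grip":1,"x":0,"y":0,"z":0,"rx":0,"ry":0,"rz":0},{"grip":1,"x":0,"y":0,"z":0,"rx":0,"ry":0,"rz":0}]'; python3 -m jog '[{"grip":1,"x":0,"y":0,"z":0,"rx":0,"ry":0,"rz":0}]';python3 -m jog '[{"grip":1,"x":0,"y":0,"z":0,"rx":0,"ry":0,"rz":0}]'
```

```text
time: 11.58
eef_pos: [0.609, -0.0658, 0.2807]
tcp_rot: [1.0, -0.021, -0.001, -0.0]
contact_force: [-0.3, 0.6, -0.9]
opening: 0.17
time: 11.67
eef_pos: [0.6097, -0.0656, 0.282]
tcp_rot: [1.0, -0.021, 0.001, 0.0]
contact_force: [0.0, 0.4, -1.6]
opening: 0.17
time: 11.75
eef_pos: [0.6098, -0.0653, 0.2823]
tcp_rot: [1.0, -0.021, 0.001, 0.0]
contact_force: [1.1, -0.6, -2.1]
opening: 0.171
```

```bash
python3 -m jog '[{"grip":1,"x":0,"y":0,"z":5,"rx":0,"ry":0,"rz":0},{"grip":1,"x":0,"y":0,"z":2.5,"rx":0,"ry":0,"rz":0},{"grip":1,"x":0,"y":0,"z":0,"rx":0,"ry":0,"rz":0},{"grip":1,"x":0,"y":0,"z":0,"rx":0,"ry":0,"rz":0},{"grip":1,"x":0,"y":0,"z":0,"rx":0,"ry":0,"rz":0}]'; python3 -m jog '[{"grip":1,"x":0,"y":0,"z":1,"rx":0,"ry":0,"rz":0},{"grip":1,"x":0,"y":0,"z":0,"rx":0,"ry":0,"rz":0},{"grip":1,"x":0,"y":0,"z":0,"rx":0,"ry":0,"rz":0}]'; python3 -m jog '[{"grip":1,"x":0,"y":0,"z":1,"rx":0,"ry":0,"rz":0},{"grip":1,"x":0,"y":0,"z":0,"rx":0,"ry":0,"rz":0},{"grip":1,"x":0,"y":0,"z":0,"rx":0,"ry":0,"rz":0}]'
```

```text
time: 12.17
eef_pos: [0.6096, -0.0648, 0.2734]
tcp_rot: [1.0, -0.021, 0.0, 0.0]
contact_force: [1.1, -0.4, -1.4]
opening: 0.17
time: 12.42
eef_pos: [0.6096, -0.0648, 0.2734]
tcp_rot: [1.0, -0.021, 0.0, 0.0]
contact_force: [-2.2, -0.5, 5.5]
opening: 0.169
time: 12.67
eef_pos: [0.6097, -0.0648, 0.2733]
tcp_rot: [1.0, -0.021, -0.0, 0.0]
contact_force: [-4.6, 0.0, 9.2]
opening: 0.169
```

```bash
python3 -m jog '[{"grip":1,"x":0,"y":-5,"z":-1.6,"rx":0,"ry":0,"rz":0},{"grip":1,"x":0,"y":-10,"z":0,"rx":0,"ry":0,"rz":0},{"grip":1,"x":0,"y":-10,"z":0,"rx":0,"ry":0,"rz":0},{"grip":1,"x":0,"y":0,"z":0,"rx":0,"ry":0,"rz":0},{"grip":1,"x":0,"y":0,"z":0,"rx":0,"ry":0,"rz":0}]'; python3 -c "
from h import *
snap('side','s12');snap('scene','c12');snap('wrist','w12')
for f,x0,y0,w,h,k in [('s12',290,130,110,90,7),('c12',280,140,110,85,7),('w12',230,0,190,130,4)]:
    c=load(f);cv2.imwrite('pics/%s_f.png'%f,cv2.resize(c['frame'][y0:y0+h,x0:x0+w,::-1],None,fx=k,fy=k,interpolation=cv2.INTER_CUBIC)[:600,:800])
"
```

```text
time: 13.08
eef_pos: [0.6108, -0.0383, 0.2734]
tcp_rot: [1.0, -0.02, 0.001, -0.001]
contact_force: [-0.6, 3.2, 4.7]
opening: 0.169
```

View pics/s12_f.png

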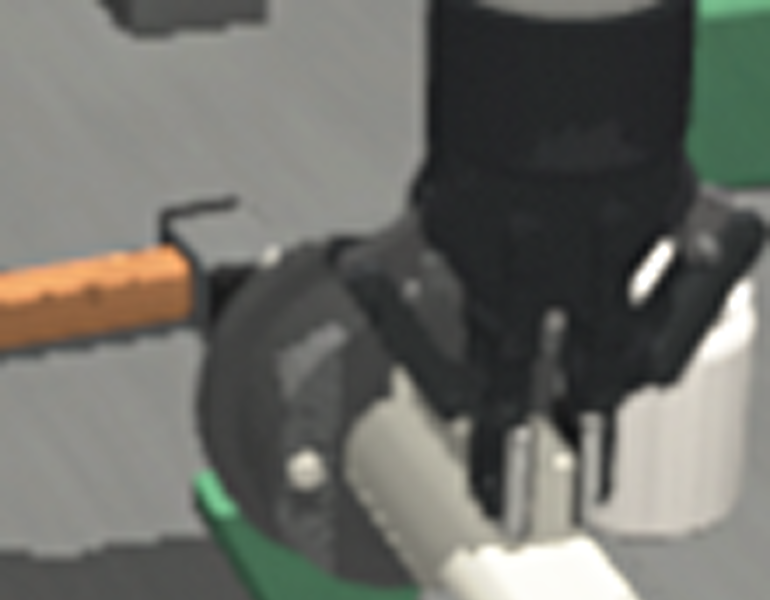

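View pics/c12_f.png

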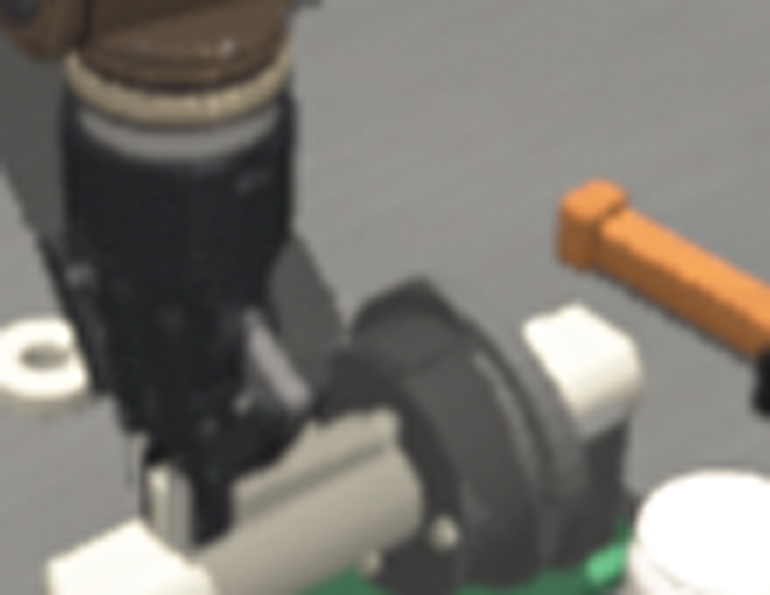

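View pics/w12_f.png

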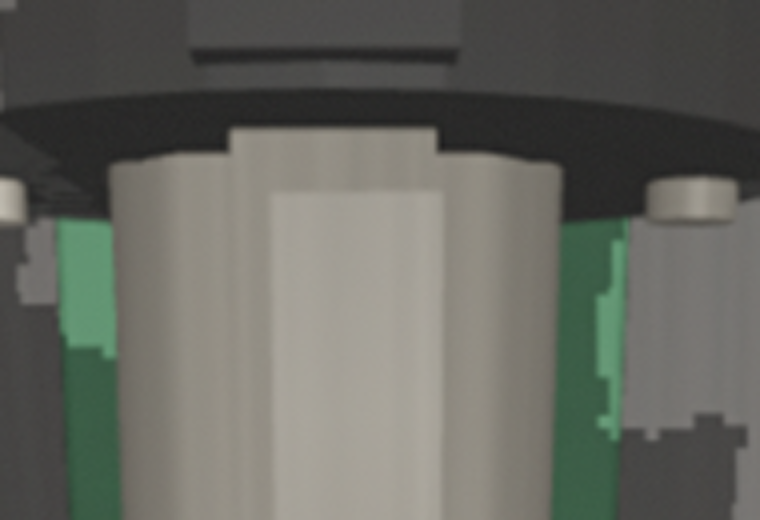

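```bash
python3 - <<'E'
from h import *
w=load('w12');P=lambda X,Y:(w,*px(X,Y,4,230,0))
def mid(a,b,z):
    o,d=ray(*a);_,d2=ray(*b);m=d+d2;return o+m*(z-o[2])/m[2]
A=mid(P(110,190),P(561,190),.075);B=mid(P(122,500),P(551,500),.075)
sl=onz(*P(229,140),.095);sr=onz(*P(437,140),.095)
kl,kr=onz(*P(271,192),.103),onz(*P(444,192),.103);kb=(onz(*P(272,515),.1075)+onz(*P(445,515),.1075))/2
print('shaft',A,B,'\nslot',sl,sr,(sl+sr)/2,'\nkey',kl,kr,(kl+kr)/2,kb)
s=get_state();print(s['eef_pos'],s['tcp_rot'], s['qpos'])
print(-w['R'].T@w['t'], w['R'][2])
E
```

```text
shaft [0.61207834 0.05549827 0.075     ] [0.61064282 0.02084154 0.075     ] 
slot [0.60195367 0.05801239 0.095     ] [0.62243184 0.05715255 0.095     ] [0.61219275 0.05758247 0.095     ] 
key [0.60625342 0.05193654 0.103     ] [0.62248673 0.05127432 0.103     ] [0.61437007 0.05160543 0.103     ] [0.61324293 0.02186975 0.1075    ]
[ 0.61080848 -0.03878934  0.27335772] [ 9.99786158e-01 -2.06435258e-02  6.61660406e-04 -1.02247079e-03] [-0.22932061  0.28755601  1.83125636  0.0026664   1.02191089 -0.18942077]
[0.61375091 0.03419249 0.24364947] [-0.01048499 -0.28200993 -0.95935419]
```

```bash
python3 -m jog '[{"grip":1,"x":-2.4,"y":0,"z":-1,"rx":0,"ry":0,"rz":0},{"grip":1,"x":0,"y":0,"z":0,"rx":0,"ry":0,"rz":0},{"grip":1,"x":0,"y":0,"z":0,"rx":0,"ry":0,"rz":0}]'; python3 -c "
from h import *
snap('wrist','w13')
for f,x0,y0,w,h,k in [('w13',230,0,190,130,4)]:
    c=load(f);cv2.imwrite('pics/%s_f.png'%f,cv2.resize(c['frame'][y0:y0+h,x0:x0+w,::-1],None,fx=k,fy=k,interpolation=cv2.INTER_CUBIC)[:600,:800])
"
```

```text
time: 13.48
eef_pos: [0.6078, -0.0395, 0.2734]
tcp_rot: [1.0, -0.021, -0.0, -0.0]
contact_force: [-0.7, 1.7, 2.1]
opening: 0.17
```

View pics/w13_f.png

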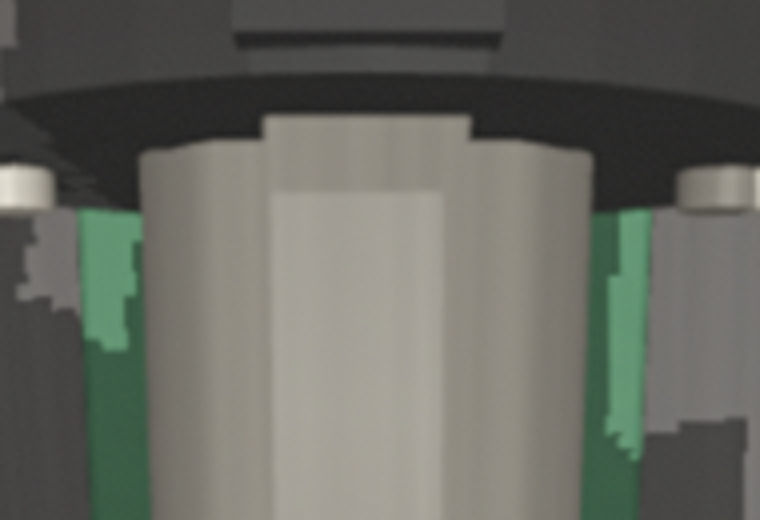

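```bash
python3 -m jog '[{"grip":1,"x":0.9,"y":0,"z":0,"rx":0,"ry":0,"rz":0},{"grip":1,"x":0,"y":-4,"z":0,"rx":0,"ry":0,"rz":0},{"grip":1,"x":0,"y":-4,"z":0,"rx":0,"ry":0,"rz":0},{"grip":1,"x":0,"y":-4,"z":0,"rx":0,"ry":0,"rz":0},{"grip":1,"x":0,"y":0,"z":0,"rx":0,"ry":0,"rz":0},{"grip":1,"x":0,"y":0,"z":0,"rx":0,"ry":0,"rz":0}]'; python3 -c "
from h import *
snap('wrist','w14')
for f,x0,y0,w,h,k in [('w14',230,0,190,130,4)]:
    c=load(f);cv2.imwrite('pics/%s_f.png'%f,cv2.resize(c['frame'][y0:y0+h,x0:x0+w,::-1],None,fx=k,fy=k,interpolation=cv2.INTER_CUBIC)[:600,:800])
"
```

```text
time: 14.03
eef_pos: [0.6094, -0.0272, 0.2734]
tcp_rot: [1.0, -0.021, -0.0, -0.0]
contact_force: [0.3, 1.6, 1.5]
opening: 0.171
```

View pics/w14_f.png

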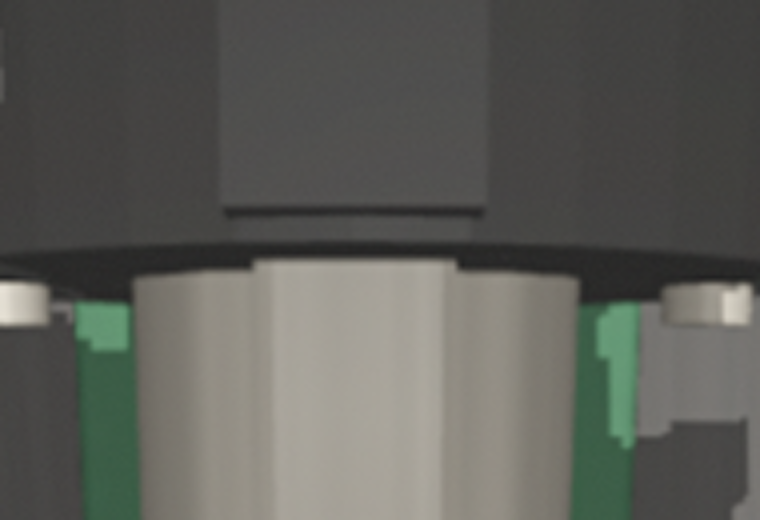

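```bash
python3 -m jog '[{"grip":1,"x":0,"y":-8,"z":0,"rx":0,"ry":0,"rz":0},{"grip":1,"x":0,"y":-8,"z":0,"rx":0,"ry":0,"rz":0},{"grip":1,"x":0,"y":-8,"z":0,"rx":0,"ry":0,"rz":0},{"grip":1,"x":0,"y":0,"z":0,"rx":0,"ry":0,"rz":0}]';  python3 -m jog '[{"grip":1,"x":0,"y":-8,"z":0,"rx":0,"ry":0,"rz":0},{"grip":1,"x":0,"y":-6,"z":0,"rx":0,"ry":0,"rz":0},{"grip":1,"x":0,"y":-5,"z":0,"rx":0,"ry":0,"rz":0},{"grip":1,"x":0,"y":0,"z":0,"rx":0,"ry":0,"rz":0},{"grip":1,"x":0,"y":0,"z":0,"rx":0,"ry":0,"rz":0}]'; python3 -c "
from h import *
snap('wrist','w15');snap('side','s15');snap('scene','c15')
for f,x0,y0,w,h,k in [('w15',200,130,240,130,3),('c15',280,140,110,85,7)]:
    c=load(f);cv2.imwrite('pics/%s_f.png'%f,cv2.resize(c['frame'][y0:y0+h,x0:x0+w,::-1],None,fx=k,fy=k,interpolation=cv2.INTER_CUBIC)[:600,:800])
"
```

```text
time: 14.42
eef_pos: [0.6103, -0.002, 0.2734]
tcp_rot: [1.0, -0.02, -0.0, -0.0]
contact_force: [0.1, -0.1, -1.4]
opening: 0.171
time: 14.83
eef_pos: [0.6111, 0.0157, 0.2734]
tcp_rot: [1.0, -0.02, -0.0, 0.0]
contact_force: [0.6, -0.2, -1.5]
opening: 0.168
```

View pics/w15_f.png

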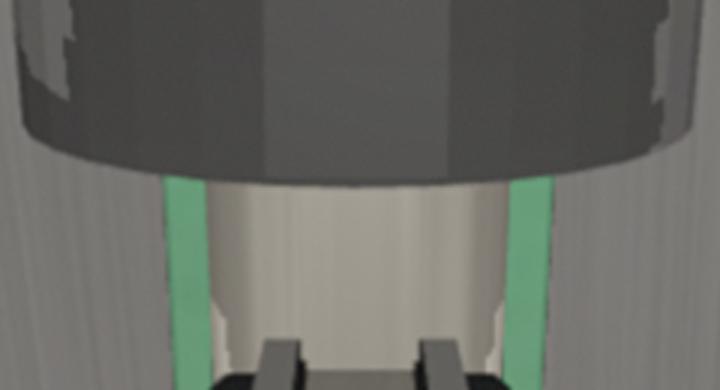

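View pics/c15_f.png

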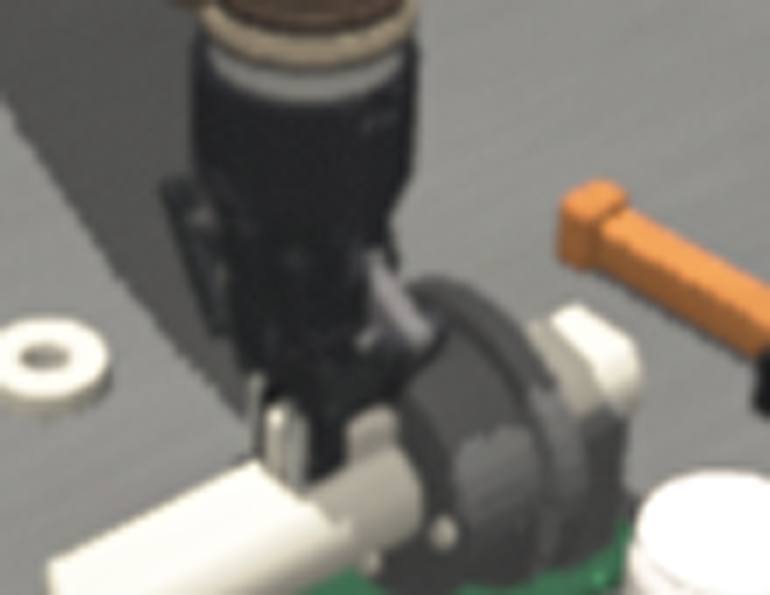

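```bash
python3 -m jog '[{"grip":1,"x":0,"y":-3,"z":0,"rx":0,"ry":0,"rz":0},{"grip":1,"x":0,"y":0,"z":0.3,"rx":0,"ry":0,"rz":0},{"grip":0.8,"x":0,"y":0,"z":0,"rx":0,"ry":0,"rz":0},{"grip":0.6,"x":0,"y":0,"z":0,"rx":0,"ry":0,"rz":0},{"grip":0.4,"x":0,"y":0,"z":0,"rx":0,"ry":0,"rz":0},{"grip":0.4,"x":0,"y":0,"z":0,"rx":0,"ry":0,"rz":0}]';  python3 -m jog '[{"grip":0.4,"x":0,"y":0,"z":-15,"rx":0,"ry":0,"rz":0},{"grip":0.4,"x":0,"y":0,"z":-35,"rx":0,"ry":0,"rz":0},{"grip":0.4,"x":0,"y":0,"z":-35,"rx":0,"ry":0,"rz":0},{"grip":0.4,"x":0,"y":0,"z":-35,"rx":0,"ry":0,"rz":0},{"grip":0.4,"x":0,"y":0,"z":0,"rx":0,"ry":0,"rz":0}]'; python3 -c "
from h import *
snap('wrist','w16');snap('side','s16');snap('scene','c16')
for f,x0,y0,w,h,k in [('s16',300,150,100,75,8),('c16',280,140,110,85,7)]:
    c=load(f);cv2.imwrite('pics/%s_f.png'%f,cv2.resize(c['frame'][y0:y0+h,x0:x0+w,::-1],None,fx=k,fy=k,interpolation=cv2.INTER_CUBIC)[:600,:800])
"
```

```text
time: 15.48
eef_pos: [0.6116, 0.0181, 0.2739]
tcp_rot: [1.0, -0.021, 0.0, 0.0]
contact_force: [0.1, 0.3, 0.1]
opening: 0.594
time: 15.9
eef_pos: [0.613, 0.0181, 0.4035]
tcp_rot: [1.0, -0.021, 0.008, 0.001]
contact_force: [1.1, -0.1, 1.1]
opening: 0.602
```

View pics/w16.png

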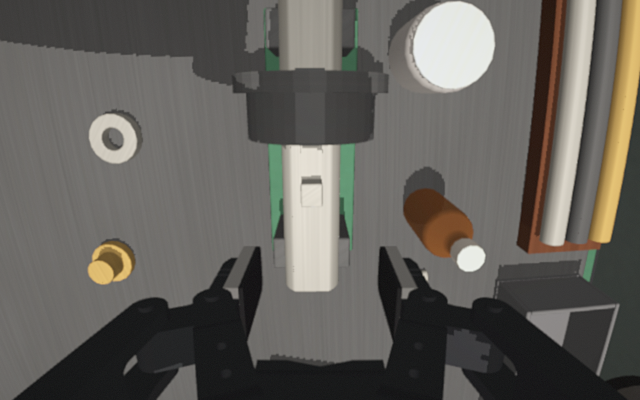

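View pics/c16_f.png

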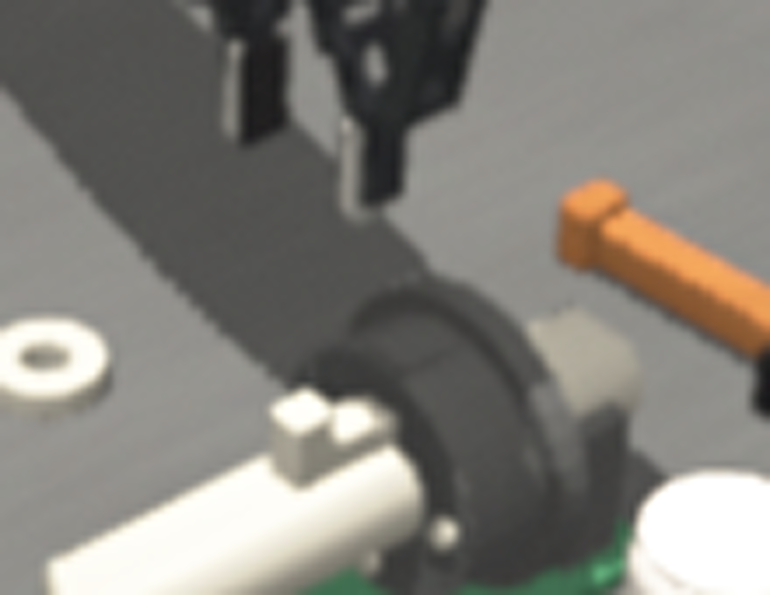

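View pics/s16_f.png

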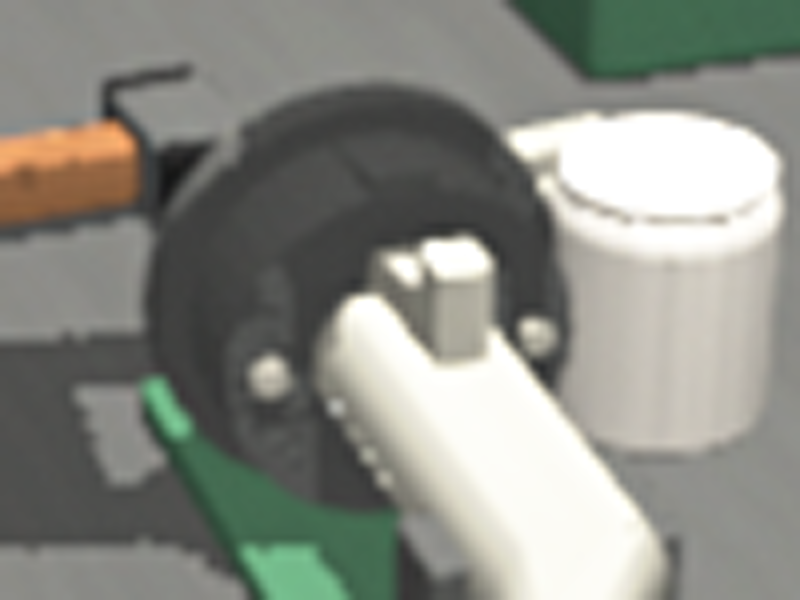

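```bash
python3 - <<'E'
from h import *
for f,x0,y0,w,h,k in [('w1',270,160,120,180,4),('side0',260,140,80,60,9),('scene0',340,150,90,70,8)]:
    c=load(f);im=cv2.resize(c['frame'][y0:y0+h,x0:x0+w,::-1],None,fx=k,fy=k,interpolation=cv2.INTER_CUBIC)[:720];cv2.imwrite('pics/%s_m.png'%f,im[:600,:800])
E
```

```text
(no output)
```

View pics/w1_m.png

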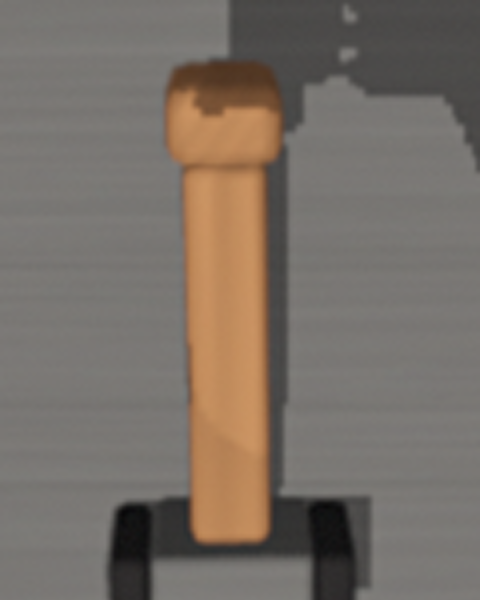

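View pics/side0_m.png

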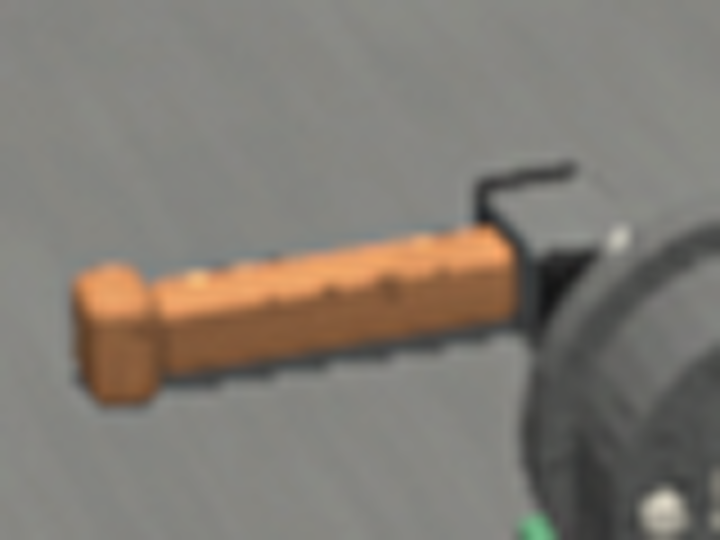

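View pics/scene0_m.png

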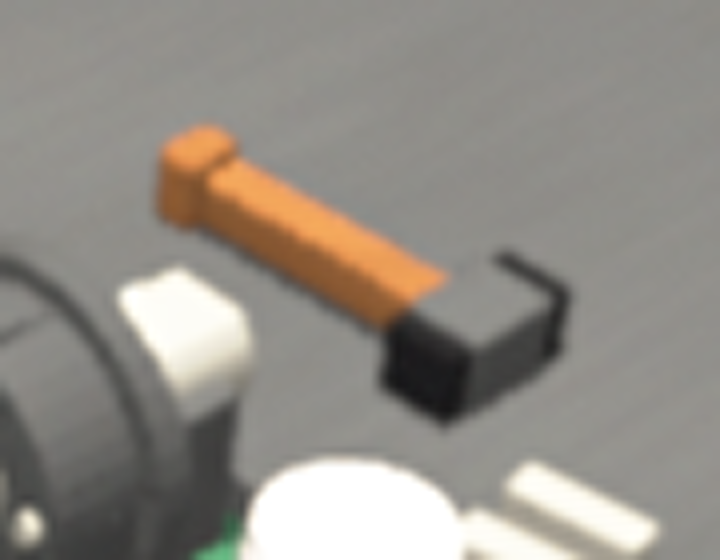

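```bash
python3 - <<'E'
from h import *
w=load('w1');s=load('side0');sc=load('scene0')
P=lambda X,Y:(w,*px(X,Y,4,270,160));S=lambda X,Y:(s,*px(X,Y,9,260,140));C=lambda X,Y:(sc,*px(X,Y,8,340,150))
a=(onz(*P(185,168),.03)+onz(*P(265,168),.03))/2;b=(onz(*P(192,542),.03)+onz(*P(270,542),.03))/2
print('handle',a,b,np.linalg.norm(a-b),np.degrees(np.arctan2(*(b-a)[1::-1])))
hl=onz(*P(109,566),.036);hr=onz(*P(355,566),.036);print('head',hl,hr,np.linalg.norm(hl-hr),(hl+hr)/2)
# triangulated: head front near corner (-x,-y) & (-x,+y), top
for n,l in [('hd -x+y',[S(478,190),P(118,505)] ),('junction -y top',[S(520,240),P(270,542),C(445,275)]),('handle far end',[S(155,290),C(208,195),P(185,168)])]:
    X,e=tri(l);print(n,X.round(4),np.round(e,4))
X,e=tri([P(352,560),S(515,262),C(388,335)]);print(X,e)
E
```

```text
handle [0.50441747 0.3066081  0.03      ] [0.61439679 0.30791947 0.03      ] 0.10998714280469722 0.6831506869923405
head [0.61809594 0.27390966 0.036     ] [0.61865347 0.34227014 0.036     ] 0.06836275508350913 [0.6183747 0.3080899 0.036    ]
hd -x+y [0.5928 0.2782 0.0573] [0.0057 0.0057]
junction -y top [0.617  0.3148 0.0268] [0.0064 0.0043 0.0055]
handle far end [0.5064 0.2971 0.0264] [0.0073 0.007  0.0012]
[0.61676078 0.32071577 0.01170066] [np.float64(0.02610486639831803), np.float64(0.006591039533873912), np.float64(0.028592801651757795)]
```

```bash
python3 - <<'E'
from h import *
w=load('w1');s=load('side0');sc=load('scene0')
P=lambda X,Y:(w,*px(X,Y,4,270,160));S=lambda X,Y:(s,*px(X,Y,9,260,140));C=lambda X,Y:(sc,*px(X,Y,8,340,150))
for n,l in [('j+y',[P(270,542),S(500,226),C(445,275)]),('j-y',[P(192,542),S(520,258),C(408,303)]),('end+y',[P(265,168),S(155,285),C(238,158)]),('head -x-y top',[P(109,566),C(388,325)])]:
    X,e=tri(l);print(n,X.round(4),np.round(e,4))
E
```

```text
j+y [0.6145 0.316  0.0288] [0.003  0.0025 0.0034]
j-y [0.6149 0.2945 0.0272] [0.0027 0.0013 0.0031]
end+y [0.5062 0.3158 0.0267] [0.0014 0.0019 0.0014]
head -x-y top [0.6207 0.2727 0.0306] [0.0011 0.0011]
```

```bash
python3 -m jog '[{"grip":0.4,"x":0,"y":-35,"z":0,"rx":0,"ry":0,"rz":0},{"grip":0.4,"x":0,"y":-40,"z":0,"rx":0,"ry":0,"rz":0},{"grip":0.4,"x":0,"y":-40,"z":0,"rx":0,"ry":0,"rz":0},{"grip":0.4,"x":0,"y":-40,"z":0,"rx":0,"ry":0,"rz":0},{"grip":0.4,"x":0,"y":-40,"z":0,"rx":0,"ry":0,"rz":0},{"grip":0.4,"x":0,"y":-40,"z":0,"rx":0,"ry":0,"rz":0},{"grip":0.4,"x":0,"y":-40,"z":0,"rx":0,"ry":0,"rz":-5},{"grip":0.4,"x":0,"y":0,"z":0,"rx":0,"ry":0,"rz":-7}]';python3 -m jog '[{"grip":0.4,"x":0,"y":0,"z":0,"rx":0,"ry":0,"rz":-7},{"grip":0.4,"x":0,"y":0,"z":0,"rx":0,"ry":0,"rz":-7},{"grip":0.4,"x":0,"y":0,"z":0,"rx":0,"ry":0,"rz":-7},{"grip":0.4,"x":0,"y":0,"z":0,"rx":0,"ry":0,"rz":-7},{"grip":0.4,"x":0,"y":0,"z":0,"rx":0,"ry":0,"rz":-7},{"grip":0.4,"x":0,"y":0,"z":0,"rx":0,"ry":0,"rz":-7},{"grip":0.4,"x":0,"y":0,"z":0,"rx":0,"ry":0,"rz":-7},{"grip":0.4,"x":0,"y":0,"z":0,"rx":0,"ry":0,"rz":-7}]';python3 -m jog '[{"grip":0.4,"x":0,"y":0,"z":20,"rx":0,"ry":0,"rz":-7},{"grip":0.4,"x":0,"y":0,"z":40,"rx":0,"ry":0,"rz":-7},{"grip":0.4,"x":0,"y":0,"z":40,"rx":0,"ry":0,"rz":-7},{"grip":0.4,"x":0,"y":0,"z":20,"rx":0,"ry":0,"rz":-3.9},{"grip":0.4,"x":0,"y":0,"z":0,"rx":0,"ry":0,"rz":0},{"grip":0.4,"x":0,"y":0,"z":0,"rx":0,"ry":0,"rz":0}]';python3 -c "
from h import *
snap('wrist','w17');go(.59,.307,.20,90.5)"
```

```text
time: 16.72
eef_pos: [0.6212, 0.2991, 0.39]
tcp_rot: [0.996, 0.089, -0.002, -0.001]
contact_force: [0.4, -1.4, -0.7]
opening: 0.602
time: 17.38
eef_pos: [0.6223, 0.2929, 0.3901]
tcp_rot: [0.839, 0.544, -0.002, -0.001]
contact_force: [-0.2, -0.1, -0.0]
opening: 0.599
time: 17.88
eef_pos: [0.6217, 0.2927, 0.2697]
tcp_rot: [0.705, 0.71, -0.003, -0.002]
contact_force: [0.1, -1.4, 0.9]
opening: 0.601
t 17.93 turn [-0.08  0.02 -0.07] then shift [ 14.3 -32.6  72.8] | shift w/o turn [ 14.3 -32.5  72.8]
```

View pics/w17.png

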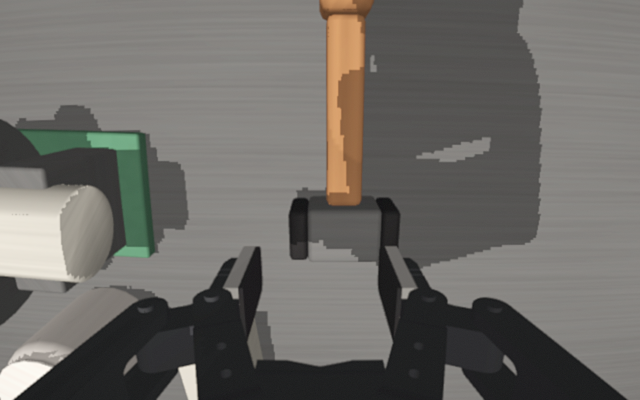

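```bash
python3 - <<'E'
from h import *
w=load('w17')
a=(onz(w,328,15,.03)+onz(w,364.5,15,.03))/2;b=(onz(w,326.5,203,.03)+onz(w,361,203,.03))/2
print(a,b,np.linalg.norm(a-b),np.degrees(np.arctan2(*(b-a)[1::-1])))
h=[onz(w,u,v,.036) for u,v in [(291,198),(398,198),(291,258),(398,260)]];print(np.round(h,4))
go(b[0]-.025,(.22*a+.78*b)[1],.2,90.5)
E
```

```text
[0.50473665 0.30662796 0.03      ] [0.61320726 0.3078466  0.03      ] 0.10847746152380651 0.6436764655150057
[[0.6085 0.2754 0.036 ]
 [0.6079 0.3403 0.036 ]
 [0.6484 0.2747 0.036 ]
 [0.6493 0.3433 0.036 ]]
t 17.93 turn [-0.08  0.02 -0.07] then shift [ 14.9 -34.4  72.8] | shift w/o turn [ 14.9 -34.3  72.8]
```

Consistent (handle centre y≈0.3075, junction x≈0.614, head centre y≈0.308). Go down and grip.

```bash
python3 -m jog '[{"grip":0.4,"x":7,"y":-17,"z":20,"rx":0,"ry":0,"rz":0},{"grip":0.4,"x":8,"y":-17,"z":30,"rx":0,"ry":0,"rz":0},{"grip":0.4,"x":0,"y":0,"z":22,"rx":0,"ry":0,"rz":0},{"grip":0.4,"x":0,"y":0,"z":0,"rx":0,"ry":0,"rz":0},{"grip":0.4,"x":0,"y":0,"z":0,"rx":0,"ry":0,"rz":0},{"grip":0.4,"x":0,"y":0,"z":0,"rx":0,"ry":0,"rz":0}]';python3 -c "
from h import *
snap('wrist','w18');go(.589,.3075,.177,90.5)"
```

```text
time: 18.43
eef_pos: [0.5903, 0.308, 0.2049]
tcp_rot: [0.704, 0.71, 0.003, 0.001]
contact_force: [0.8, 0.7, 0.8]
opening: 0.599
t 18.48 turn [ 0.35 -0.11 -0.02] then shift [-0.5 -1.5 28.2] | shift w/o turn [-0.5 -1.6 28.1]
```

View pics/w18.png

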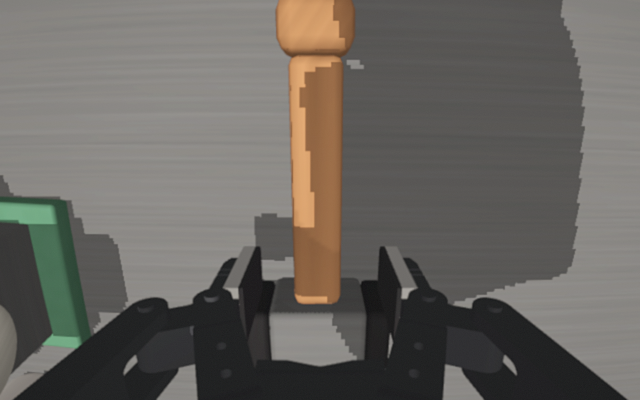

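```bash
python3 -m jog '[{"grip":0.4,"x":0,"y":-1,"z":14,"rx":0,"ry":0,"rz":0},{"grip":0.4,"x":0,"y":0,"z":12,"rx":0,"ry":0,"rz":0},{"grip":0.4,"x":0,"y":0,"z":0,"rx":0,"ry":0,"rz":0},{"grip":1,"x":0,"y":0,"z":0,"rx":0,"ry":0,"rz":0},{"grip":1,"x":0,"y":0,"z":0,"rx":0,"ry":0,"rz":0},{"grip":1,"x":0,"y":0,"z":0,"rx":0,"ry":0,"rz":0},{"grip":1,"x":0,"y":0,"z":0,"rx":0,"ry":0,"rz":0},{"grip":1,"x":0,"y":0,"z":0,"rx":0,"ry":0,"rz":0}]' 115; python3 -c "
from h import *
go(.589,.3075,.177,90.5)"
python3 -m jog '[{"grip":1,"x":0,"y":0,"z":-20,"rx":0,"ry":0,"rz":0},{"grip":1,"x":0,"y":0,"z":-25,"rx":0,"ry":0,"rz":0},{"grip":1,"x":0,"y":0,"z":0,"rx":0,"ry":0,"rz":0},{"grip":1,"x":0,"y":0,"z":0,"rx":0,"ry":0,"rz":0}]'
python3 -c "
from h import *
snap('wrist','w19');snap('side','s19')
go(.589,.3075,.177,90.5)"
```

```text
time: 19.15
eef_pos: [0.5877, 0.3078, 0.1757]
tcp_rot: [0.704, 0.71, 0.0, 0.0]
contact_force: [0.8, 0.1, -0.8]
opening: 0.233
t 19.15 turn [ 0.04 -0.01  0.03] then shift [-0.3  1.3 -1.3] | shift w/o turn [-0.3  1.3 -1.3]
time: 19.48
eef_pos: [0.5881, 0.3079, 0.2218]
tcp_rot: [0.704, 0.71, 0.002, 0.001]
contact_force: [0.6, -0.1, -3.6]
opening: 0.237
t 19.58 turn [-0.14  0.05  0.03] then shift [ 0.   2.1 41.8] | shift w/o turn [ 0.1  2.2 41.8]
```

View pics/w19.png

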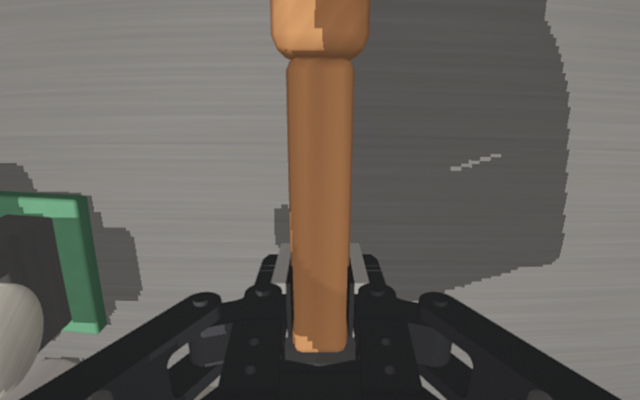

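View pics/s19.png

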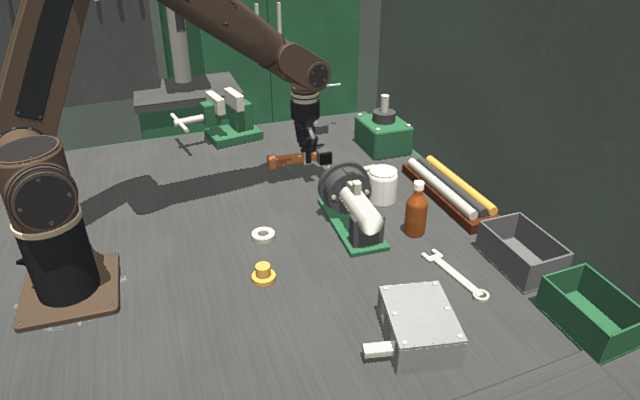

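```bash
python3 -m jog '[{"grip":1,"x":0,"y":0,"z":-30,"rx":0,"ry":0,"rz":0},{"grip":1,"x":0,"y":0,"z":-36,"rx":0,"ry":0,"rz":0},{"grip":1,"x":0,"y":0,"z":-36,"rx":0,"ry":0,"rz":2.9},{"grip":1,"x":-15,"y":0,"z":-36,"rx":0,"ry":0,"rz":0},{"grip":1,"x":-30,"y":0,"z":0,"rx":0,"ry":0,"rz":0},{"grip":1,"x":-33,"y":0,"z":0,"rx":0,"ry":0,"rz":0},{"grip":1,"x":-35,"y":0,"z":0,"rx":0,"ry":0,"rz":0},{"grip":1,"x":-35,"y":0,"z":0,"rx":0,"ry":0,"rz":0}]';python3 -m jog '[{"grip":1,"x":-35,"y":0,"z":0,"rx":0,"ry":0,"rz":0},{"grip":1,"x":-35,"y":0,"z":0,"rx":0,"ry":0,"rz":0},{"grip":1,"x":-35,"y":0,"z":0,"rx":0,"ry":0,"rz":0},{"grip":1,"x":-35,"y":0,"z":0,"rx":0,"ry":0,"rz":0},{"grip":1,"x":-33,"y":0,"z":0,"rx":0,"ry":0,"rz":0},{"grip":1,"x":-25,"y":0,"z":0,"rx":0,"ry":0,"rz":0},{"grip":1,"x":-15,"y":0,"z":0,"rx":0,"ry":0,"rz":0},{"grip":1,"x":0,"y":0,"z":0,"rx":0,"ry":0,"rz":0}]';python3 -c "
from h import *
go(.5635,-.0527,.275,87.6)"
```

```text
time: 20.25
eef_pos: [0.5806, 0.1586, 0.3561]
tcp_rot: [0.721, 0.693, -0.002, -0.001]
contact_force: [0.3, -0.7, -4.9]
opening: 0.237
time: 20.92
eef_pos: [0.5721, -0.0559, 0.3561]
tcp_rot: [0.723, 0.691, -0.001, -0.001]
contact_force: [0.4, -0.5, -3.9]
opening: 0.235
t 20.92 turn [-0.21  0.03 -0.19] then shift [ 2.8 -8.7 81.1] | shift w/o turn [ 2.8 -8.4 81.1]
```

```bash
python3 -m jog '[{"grip":1,"x":-4,"y":-8,"z":20,"rx":0,"ry":0,"rz":0},{"grip":1,"x":0,"y":0,"z":30,"rx":0,"ry":0,"rz":0},{"grip":1,"x":0,"y":0,"z":20,"rx":0,"ry":0,"rz":0},{"grip":1,"x":0,"y":0,"z":0,"rx":0,"ry":0,"rz":0},{"grip":1,"x":0,"y":0,"z":0,"rx":0,"ry":0,"rz":0}]';python3 -c "
from h import *
snap('wrist','w20');snap('side','s20');snap('scene','c20');go(.5635,-.0527,.275,87.6)
for f,x0,y0,w,h,k in [('s20',300,150,110,80,7),('c20',280,140,110,85,7)]:
    c=load(f);cv2.imwrite('pics/%s_f.png'%f,cv2.resize(c['frame'][y0:y0+h,x0:x0+w,::-1],None,fx=k,fy=k,interpolation=cv2.INTER_CUBIC)[:600,:800])"
```

```text
time: 21.33
eef_pos: [0.5636, -0.0559, 0.2858]
tcp_rot: [0.721, 0.693, -0.001, -0.003]
contact_force: [-0.0, -0.0, -3.1]
opening: 0.237
t 21.48 turn [0.17 0.04 0.06] then shift [ 3.7 -1.9 15.1] | shift w/o turn [ 3.7 -2.  15.1]
```

View pics/w20.png

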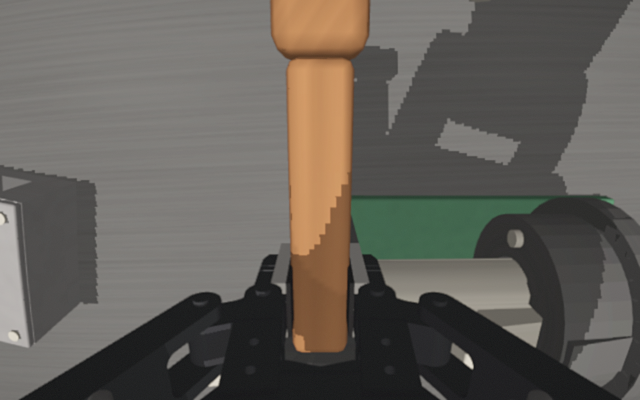

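View pics/s20_f.png

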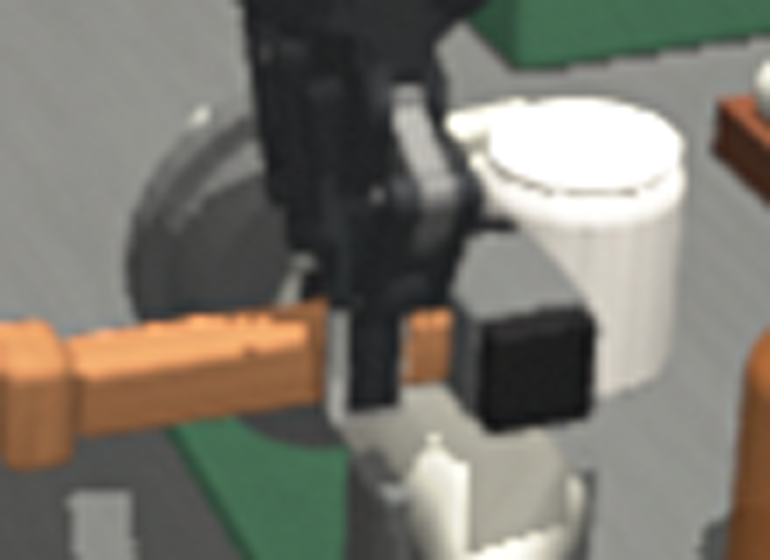

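View pics/c20_f.png

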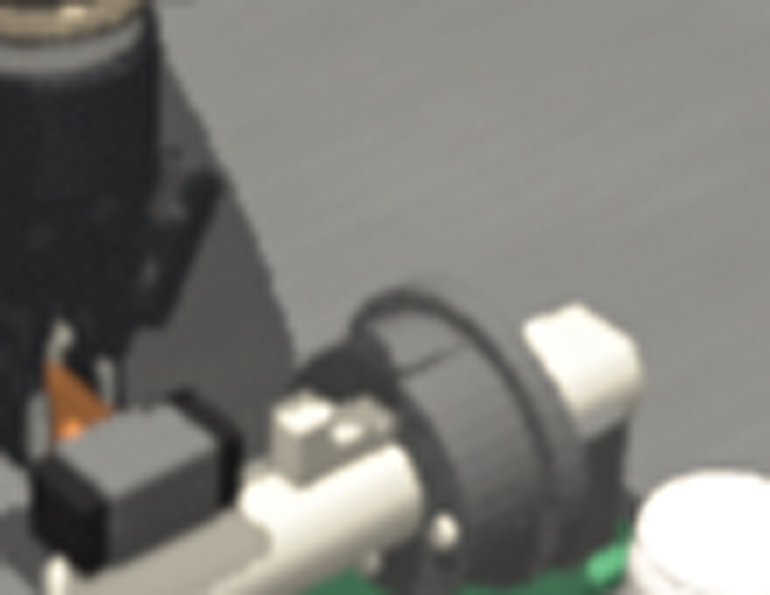

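```bash
python3 -m jog '[{"grip":1,"x":0,"y":-2,"z":7,"rx":0,"ry":0,"rz":0},{"grip":1,"x":0,"y":0,"z":7,"rx":0,"ry":0,"rz":0},{"grip":1,"x":0,"y":0,"z":0,"rx":0,"ry":0,"rz":0},{"grip":1,"x":0,"y":0,"z":0,"rx":0,"ry":0,"rz":0},{"grip":1,"x":0,"y":0,"z":0,"rx":0,"ry":0,"rz":0}]';python3 -c "
from h import *
go(.5635,-.0527,.275,87.6)
snap('scene','c21');snap('side','s21')
for f,x0,y0,w,h,k in [('s21',300,150,110,80,7),('c21',280,140,110,85,7)]:
    c=load(f);cv2.imwrite('pics/%s_f.png'%f,cv2.resize(c['frame'][y0:y0+h,x0:x0+w,::-1],None,fx=k,fy=k,interpolation=cv2.INTER_CUBIC)[:600,:800])"
```

```text
time: 21.9
eef_pos: [0.5625, -0.0566, 0.2744]
tcp_rot: [0.722, 0.692, -0.0, -0.0]
contact_force: [0.6, -0.2, -2.5]
opening: 0.238
t 21.9 turn [-0.    0.    0.03] then shift [ 3.9  0.9 -0.6] | shift w/o turn [ 3.9  0.9 -0.6]
```

View pics/c21_f.png

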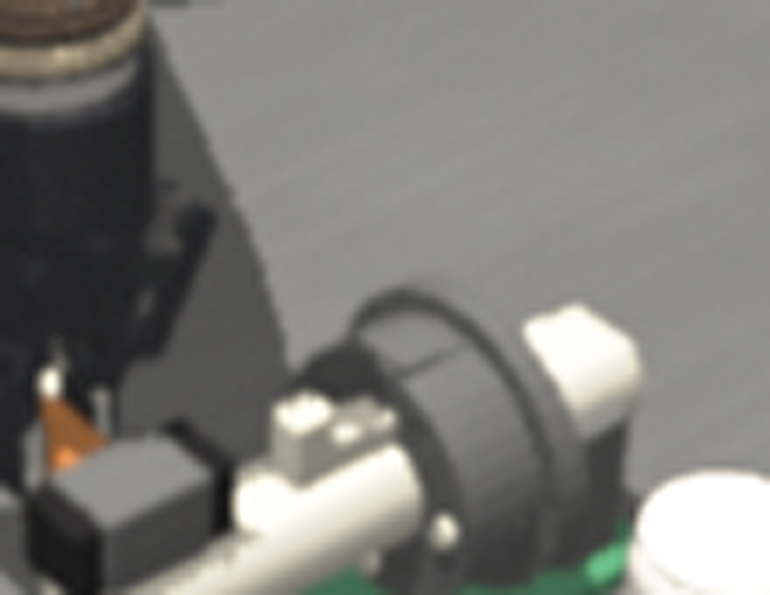

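View pics/s21_f.png

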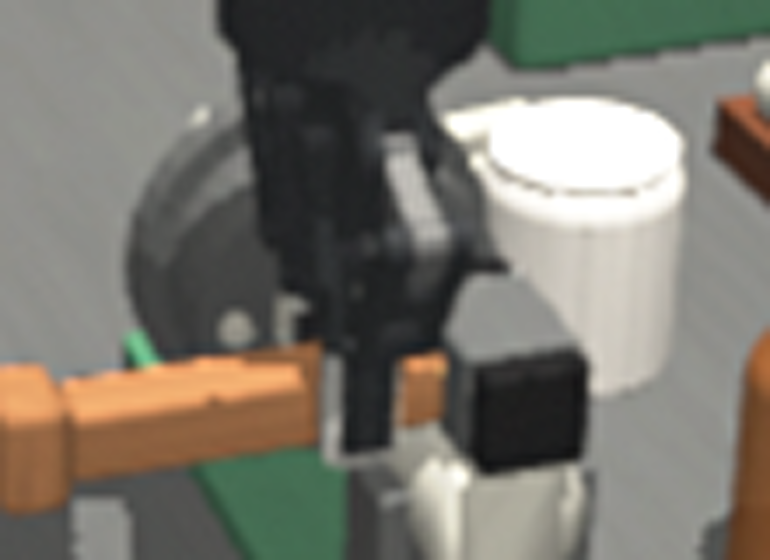

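```bash
python3 -m jog '[{"grip":1,"x":8,"y":0,"z":0,"rx":0,"ry":0,"rz":0},{"grip":1,"x":12,"y":0,"z":0,"rx":0,"ry":0,"rz":0},{"grip":1,"x":12,"y":0,"z":0,"rx":0,"ry":0,"rz":0},{"grip":1,"x":8,"y":0,"z":0,"rx":0,"ry":0,"rz":0}]'; python3 -m jog '[{"grip":1,"x":-8,"y":0,"z":0,"rx":0,"ry":0,"rz":0},{"grip":1,"x":-12,"y":0,"z":0,"rx":0,"ry":0,"rz":0},{"grip":1,"x":0,"y":0,"z":0,"rx":0,"ry":0,"rz":0}]';python3 -c "
from h import *
snap('scene','c22');snap('wrist','w22')
for f,x0,y0,w,h,k in [('c22',280,140,110,85,7)]:
    c=load(f);cv2.imwrite('pics/%s_f.png'%f,cv2.resize(c['frame'][y0:y0+h,x0:x0+w,::-1],None,fx=k,fy=k,interpolation=cv2.INTER_CUBIC)[:600,:800])"
```

```text
time: 22.33
eef_pos: [0.5642, -0.0153, 0.2746]
tcp_rot: [0.721, 0.693, -0.0, 0.001]
contact_force: [-0.3, -6.3, -3.3]
opening: 0.237
time: 22.58
eef_pos: [0.5634, -0.0382, 0.2745]
tcp_rot: [0.722, 0.692, -0.0, 0.0]
contact_force: [0.6, -0.0, -1.5]
opening: 0.237
```

View pics/c22_f.png

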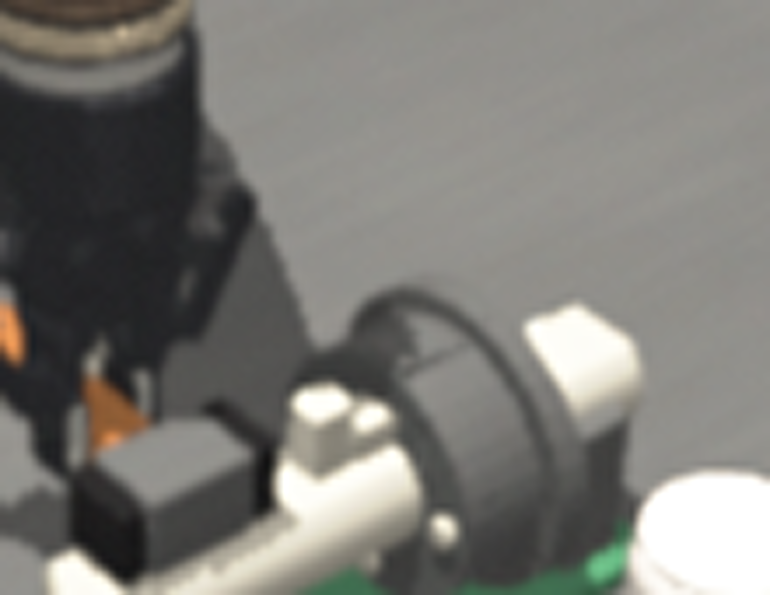

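View pics/w22.png

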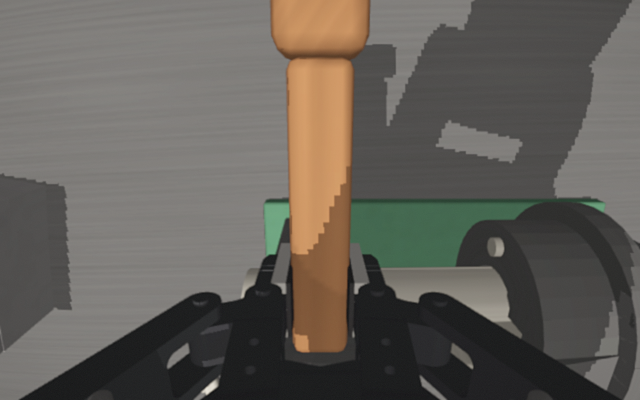

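```bash
python3 -m jog '[{"grip":1,"x":9,"y":0,"z":0,"rx":0,"ry":0,"rz":0},{"grip":1,"x":12,"y":0,"z":0,"rx":0,"ry":0,"rz":0},{"grip":1,"x":10,"y":0,"z":0,"rx":0,"ry":0,"rz":0}]'; python3 -m jog '[{"grip":1,"x":-8,"y":0,"z":0,"rx":0,"ry":0,"rz":0},{"grip":1,"x":-12,"y":0,"z":0,"rx":0,"ry":0,"rz":0},{"grip":1,"x":0,"y":0,"z":0,"rx":0,"ry":0,"rz":0}]';python3 -c "
from h import *
snap('scene','c23');snap('wrist','w23')
for f,x0,y0,w,h,k in [('c23',280,140,110,85,7)]:
    c=load(f);cv2.imwrite('pics/%s_f.png'%f,cv2.resize(c['frame'][y0:y0+h,x0:x0+w,::-1],None,fx=k,fy=k,interpolation=cv2.INTER_CUBIC)[:600,:800])"
```

```text
time: 22.93
eef_pos: [0.5646, -0.0054, 0.2745]
tcp_rot: [0.722, 0.692, -0.001, 0.001]
contact_force: [0.2, -8.5, -3.5]
opening: 0.236
time: 23.18
eef_pos: [0.5638, -0.0268, 0.2745]
tcp_rot: [0.722, 0.692, -0.0, 0.0]
contact_force: [0.7, -0.2, -2.3]
opening: 0.237
```

View pics/c23_f.png

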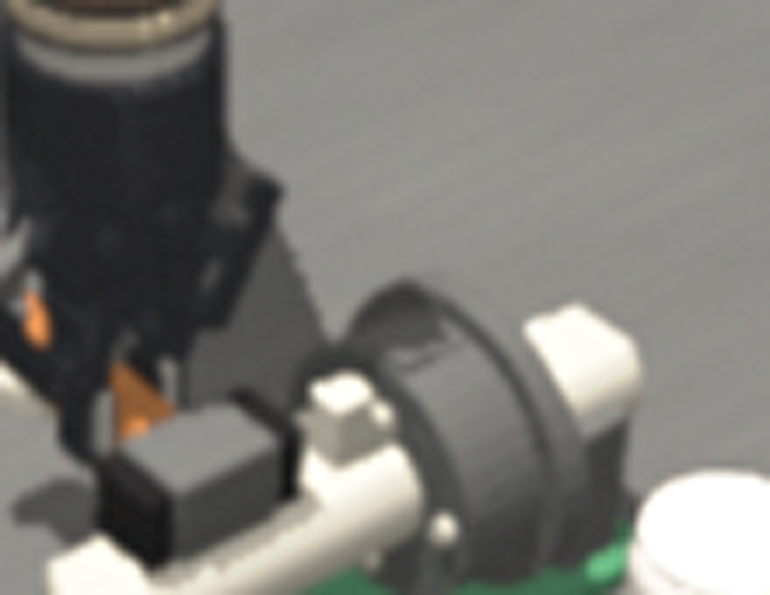

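```bash
python3 -m jog '[{"grip":1,"x":8,"y":0,"z":0,"rx":0,"ry":0,"rz":0},{"grip":1,"x":10,"y":0,"z":0,"rx":0,"ry":0,"rz":0},{"grip":1,"x":7,"y":0,"z":0,"rx":0,"ry":0,"rz":0}]'; python3 -m jog '[{"grip":1,"x":-8,"y":0,"z":0,"rx":0,"ry":0,"rz":0},{"grip":1,"x":-16,"y":0,"z":0,"rx":0,"ry":0,"rz":0},{"grip":1,"x":-20,"y":0,"z":0,"rx":0,"ry":0,"rz":0},{"grip":1,"x":0,"y":0,"z":0,"rx":0,"ry":0,"rz":0}]';python3 -c "
from h import *
snap('scene','c24');snap('wrist','w24');snap('side','s24')
for f,x0,y0,w,h,k in [('c24',310,155,70,65,9),('s24',300,150,110,80,7)]:
    c=load(f);cv2.imwrite('pics/%s_f.png'%f,cv2.resize(c['frame'][y0:y0+h,x0:x0+w,::-1],None,fx=k,fy=k,interpolation=cv2.INTER_CUBIC)[:600,:800])"
```

```text
time: 23.53
eef_pos: [0.5648, -0.0004, 0.2746]
tcp_rot: [0.722, 0.692, -0.001, 0.001]
contact_force: [-0.5, -9.9, -2.8]
opening: 0.236
time: 23.87
eef_pos: [0.5631, -0.0464, 0.2746]
tcp_rot: [0.722, 0.692, -0.0, 0.001]
contact_force: [0.8, 0.1, -2.9]
opening: 0.233
```

View pics/c24_f.png

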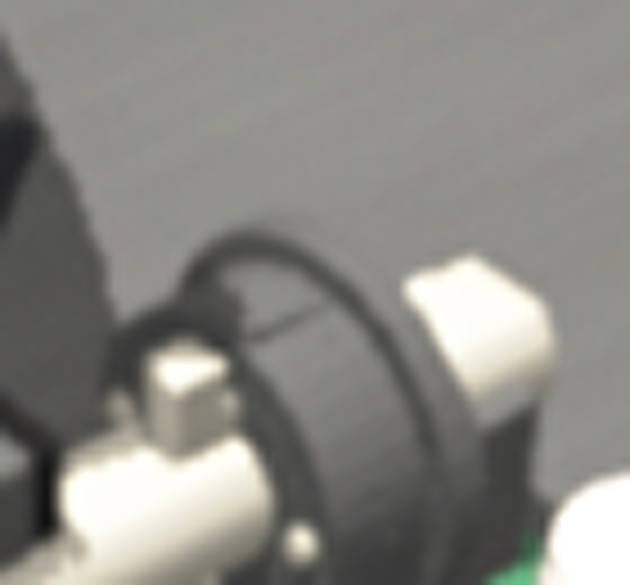

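View pics/w24.png

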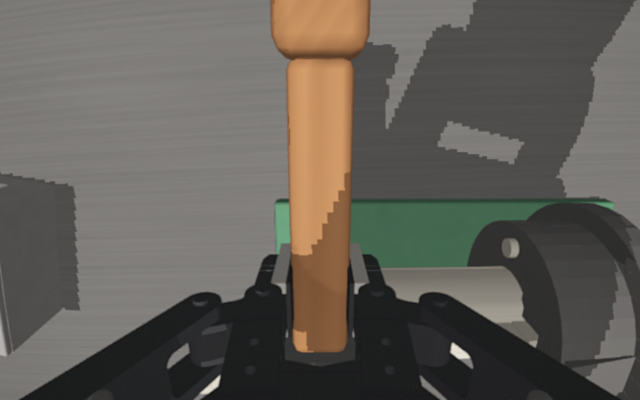

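```bash
python3 - <<'E'
from h import *
c=load('c24')
for n,p in [('left',(147,372)),('top',(185,342)),('right',(230,362)),('bottom',(188,392))]: print(n,onz(c,*px(*p,9,310,155),.1255).round(4))
c=load('c16')  # calibrate with released position
for n,p in [('left',(270,405)),('right',(332,412)),('bottom',(307,433)),('top',(300,388))]: print(n,onz(c,*px(*p,7,280,140),.1255).round(4))
E
```

```text
left [0.6128 0.0275 0.1255]
top [0.6095 0.045  0.1255]
right [0.6244 0.0483 0.1255]
bottom [0.6269 0.03   0.1255]
left [0.605  0.0085 0.1255]
right [0.6223 0.0226 0.1255]
bottom [0.6256 0.0077 0.1255]
top [0.6045 0.0233 0.1255]
```

```bash
python3 -m jog '[{"grip":1,"x":9,"y":0,"z":0,"rx":0,"ry":0,"rz":0},{"grip":1,"x":12,"y":0,"z":0,"rx":0,"ry":0,"rz":0},{"grip":1,"x":12,"y":0,"z":0,"rx":0,"ry":0,"rz":0},{"grip":1,"x":8,"y":0,"z":0,"rx":0,"ry":0,"rz":0},{"grip":1,"x":6,"y":0,"z":0,"rx":0,"ry":0,"rz":0}]'; python3 -m jog '[{"grip":1,"x":-8,"y":0,"z":0,"rx":0,"ry":0,"rz":0},{"grip":1,"x":-20,"y":0,"z":0,"rx":0,"ry":0,"rz":0},{"grip":1,"x":-30,"y":0,"z":0,"rx":0,"ry":0,"rz":0},{"grip":1,"x":-20,"y":0,"z":-20,"rx":0,"ry":0,"rz":0},{"grip":1,"x":0,"y":0,"z":-30,"rx":0,"ry":0,"rz":0},{"grip":1,"x":0,"y":0,"z":-30,"rx":0,"ry":0,"rz":0},{"grip":1,"x":0,"y":0,"z":0,"rx":0,"ry":0,"rz":0}]';python3 -c "
from h import *
snap('scene','c25');snap('wrist','w25');snap('side','s25')
for f,x0,y0,w,h,k in [('c25',310,155,70,65,9),('s25',320,160,60,50,12),('w25',420,180,200,150,4)]:
    c=load(f);cv2.imwrite('pics/%s_f.png'%f,cv2.resize(c['frame'][y0:y0+h,x0:x0+w,::-1],None,fx=k,fy=k,interpolation=cv2.INTER_CUBIC)[:600,:800])"
```

```text
time: 24.43
eef_pos: [0.5649, 0.0033, 0.2745]
tcp_rot: [0.721, 0.693, -0.002, 0.002]
contact_force: [0.0, -10.9, -3.4]
opening: 0.237
time: 25.02
eef_pos: [0.5635, -0.0765, 0.362]
tcp_rot: [0.722, 0.692, 0.003, 0.006]
contact_force: [1.4, -0.4, -1.4]
opening: 0.235
```

View pics/c25_f.png

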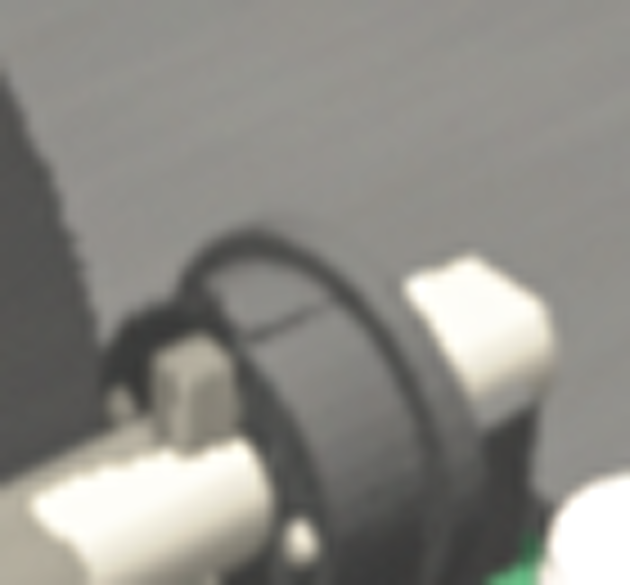

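View pics/s25_f.png

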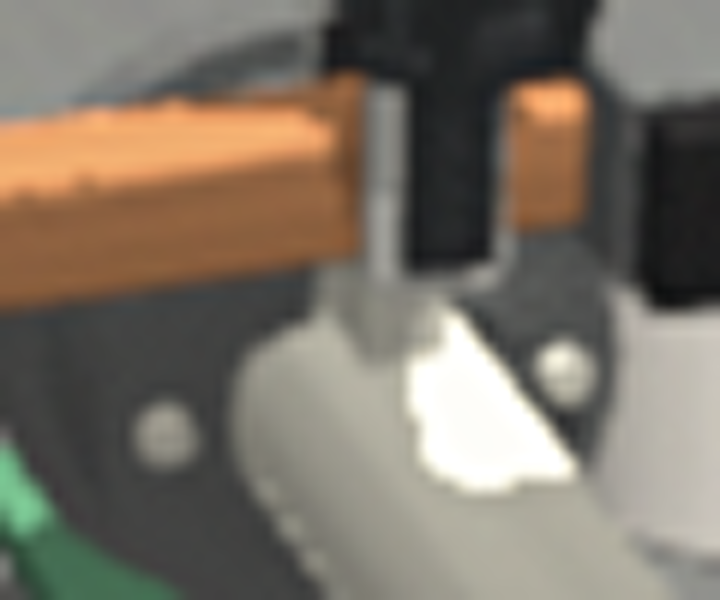

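View pics/w25.png

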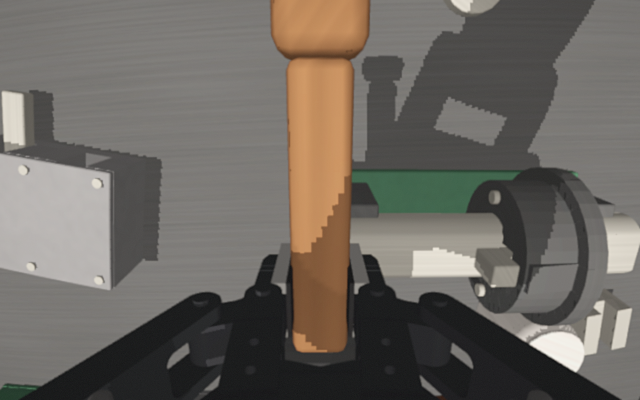

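View pics/w25_f.png

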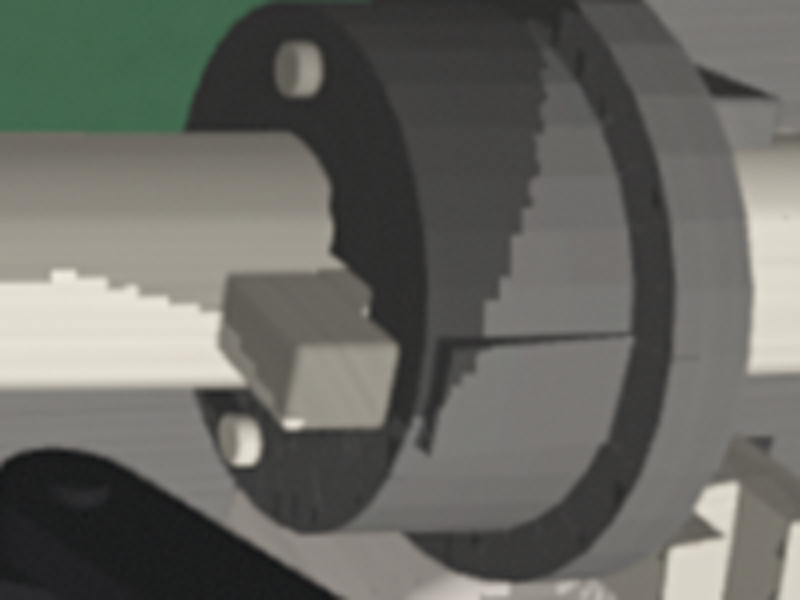

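```bash
python3 - <<'E'
from h import *
c=load('w25');P=lambda X,Y:(c,*px(X,Y,4,420,180))
for n,p,z in [('top -x +y',(398,345),.1255),('top +x +y',(390,428),.1255),('top -x -y',(298,345),.1255),('top +x-y',(287,425),.1255),('rim a',(424,330),.1275),('rim b',(410,420),.1285),('bot shoulder -x',(338,268),.0955),('bot back -x',(228,275),.0955)]: print(n,onz(*P(*p),z).round(4))
E
```

```text
top -x +y [0.6053 0.0543 0.1255]
top +x +y [0.621  0.0552 0.1255]
top -x -y [0.6043 0.0371 0.1255]
top +x-y [0.6193 0.037  0.1255]
rim a [0.6017 0.0572 0.1275]
rim b [0.6178 0.0566 0.1285]
bot shoulder -x [0.6054 0.0591 0.0955]
bot back -x [0.6057 0.0381 0.0955]
```

```bash
python3 -m jog '[{"grip":1,"x":15,"y":0,"z":0,"rx":0,"ry":0,"rz":0},{"grip":1,"x":30,"y":0,"z":0,"rx":0,"ry":0,"rz":0},{"grip":1,"x":35,"y":0,"z":0,"rx":0,"ry":0,"rz":0},{"grip":1,"x":35,"y":0,"z":0,"rx":0,"ry":0,"rz":0},{"grip":1,"x":35,"y":0,"z":0,"rx":0,"ry":0,"rz":0},{"grip":1,"x":35,"y":0,"z":0,"rx":0,"ry":0,"rz":0},{"grip":1,"x":35,"y":0,"z":0,"rx":0,"ry":0,"rz":0},{"grip":1,"x":35,"y":0,"z":0,"rx":0,"ry":0,"rz":0}]';python3 -m jog '[{"grip":1,"x":35,"y":0,"z":0,"rx":0,"ry":0,"rz":0},{"grip":1,"x":35,"y":0,"z":0,"rx":0,"ry":0,"rz":0},{"grip":1,"x":30,"y":0,"z":0,"rx":0,"ry":0,"rz":0},{"grip":1,"x":20,"y":0,"z":0,"rx":0,"ry":0,"rz":-2.9},{"grip":1,"x":10,"y":0,"z":0,"rx":0,"ry":0,"rz":0},{"grip":1,"x":0,"y":0,"z":0,"rx":0,"ry":0,"rz":0},{"grip":1,"x":0,"y":0,"z":0,"rx":0,"ry":0,"rz":0}]';python3 -c "
from h import *
go(.588,.3078,.185,90.5)"
```

```text
time: 25.83
eef_pos: [0.5711, 0.1812, 0.3513]
tcp_rot: [0.721, 0.693, -0.002, -0.002]
contact_force: [-0.2, -0.1, -3.4]
opening: 0.236
time: 26.42
eef_pos: [0.5766, 0.3089, 0.3524]
tcp_rot: [0.704, 0.71, -0.002, -0.0]
contact_force: [-0.6, -0.6, -3.5]
opening: 0.235
t 26.42 turn [-0.19  0.11  0.03] then shift [ -1.2  11.3 167.4] | shift w/o turn [ -0.9  11.9 167.3]
```

```bash
python3 -m jog '[{"grip":1,"x":-1,"y":6,"z":25,"rx":0,"ry":0,"rz":0},{"grip":1,"x":0,"y":5,"z":35,"rx":0,"ry":0,"rz":0},{"grip":1,"x":0,"y":0,"z":35,"rx":0,"ry":0,"rz":0},{"grip":1,"x":0,"y":0,"z":35,"rx":0,"ry":0,"rz":0},{"grip":1,"x":0,"y":0,"z":25,"rx":0,"ry":0,"rz":0},{"grip":1,"x":0,"y":0,"z":10,"rx":0,"ry":0,"rz":0},{"grip":1,"x":0,"y":0,"z":0,"rx":0,"ry":0,"rz":0},{"grip":1,"x":0,"y":0,"z":0,"rx":0,"ry":0,"rz":0}]';python3 -c "
from h import *
go(.588,.3078,.1757,90.5)"
```

```text
time: 27.08
eef_pos: [0.5887, 0.3073, 0.1899]
tcp_rot: [0.704, 0.71, 0.0, 0.0]
contact_force: [0.2, 0.6, -2.2]
opening: 0.239
t 27.08 turn [ 0.01  0.01 -0.05] then shift [ 0.5 -0.7 14.2] | shift w/o turn [ 0.5 -0.7 14.2]
```

```bash
python3 -m jog '[{"grip":1,"x":0,"y":0,"z":7,"rx":0,"ry":0,"rz":0},{"grip":1,"x":0,"y":0,"z":5,"rx":0,"ry":0,"rz":0},{"grip":1,"x":0,"y":0,"z":1.5,"rx":0,"ry":0,"rz":0},{"grip":1,"x":0,"y":0,"z":0,"rx":0,"ry":0,"rz":0},{"grip":1,"x":0,"y":0,"z":0,"rx":0,"ry":0,"rz":0}]'
```

```text
time: 27.5
eef_pos: [0.5882, 0.3083, 0.1764]
tcp_rot: [0.704, 0.71, 0.0, 0.0]
contact_force: [-0.2, 0.5, -2.9]
opening: 0.232
```

```bash
python3 -m jog '[{"grip":1,"x":0,"y":0,"z":0.7,"rx":0,"ry":0,"rz":0},{"grip":1,"x":0,"y":0,"z":0,"rx":0,"ry":0,"rz":0},{"grip":0.7,"x":0,"y":0,"z":0,"rx":0,"ry":0,"rz":0},{"grip":0.5,"x":0,"y":0,"z":0,"rx":0,"ry":0,"rz":0},{"grip":0.4,"x":0,"y":0,"z":0,"rx":0,"ry":0,"rz":0},{"grip":0.4,"x":0,"y":0,"z":0,"rx":0,"ry":0,"rz":0}]';python3 -m jog '[{"grip":0.4,"x":0,"y":0,"z":-15,"rx":0,"ry":0,"rz":0},{"grip":0.4,"x":0,"y":0,"z":-30,"rx":0,"ry":0,"rz":0},{"grip":0.4,"x":0,"y":0,"z":-35,"rx":0,"ry":0,"rz":0},{"grip":0.4,"x":0,"y":0,"z":-35,"rx":0,"ry":0,"rz":0},{"grip":0.4,"x":0,"y":-30,"z":-30,"rx":0,"ry":0,"rz":0},{"grip":0.4,"x":20,"y":-30,"z":-20,"rx":0,"ry":0,"rz":0},{"grip":0.4,"x":0,"y":0,"z":0,"rx":0,"ry":0,"rz":0},{"grip":0.4,"x":0,"y":0,"z":0,"rx":0,"ry":0,"rz":0}]';python3 -c "
from h import *
snap('scene','c30');snap('wrist','w30');snap('side','s30')
for f,x0,y0,w,h,k in [('c30',310,155,70,65,9),('s30',300,150,110,80,7)]:
    c=load(f);cv2.imwrite('pics/%s_f.png'%f,cv2.resize(c['frame'][y0:y0+h,x0:x0+w,::-1],None,fx=k,fy=k,interpolation=cv2.INTER_CUBIC)[:600,:800])"
```

```text
time: 28.0
eef_pos: [0.5885, 0.3083, 0.1759]
tcp_rot: [0.704, 0.71, 0.001, 0.0]
contact_force: [0.4, 0.1, 0.0]
opening: 0.598
time: 28.67
eef_pos: [0.5277, 0.3286, 0.3433]
tcp_rot: [0.703, 0.711, 0.003, 0.001]
contact_force: [0.2, 0.4, -1.2]
opening: 0.604
```

View pics/s30.png

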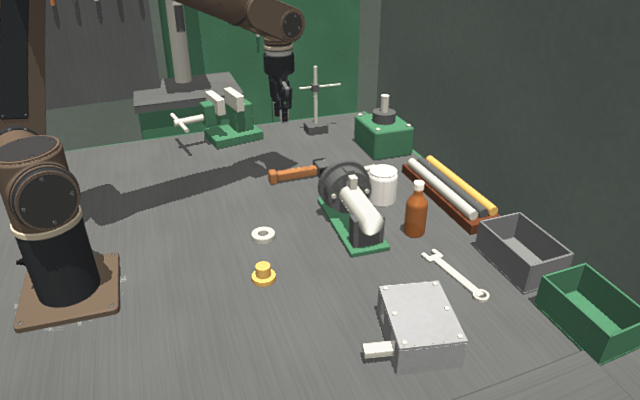

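View pics/s30_f.png

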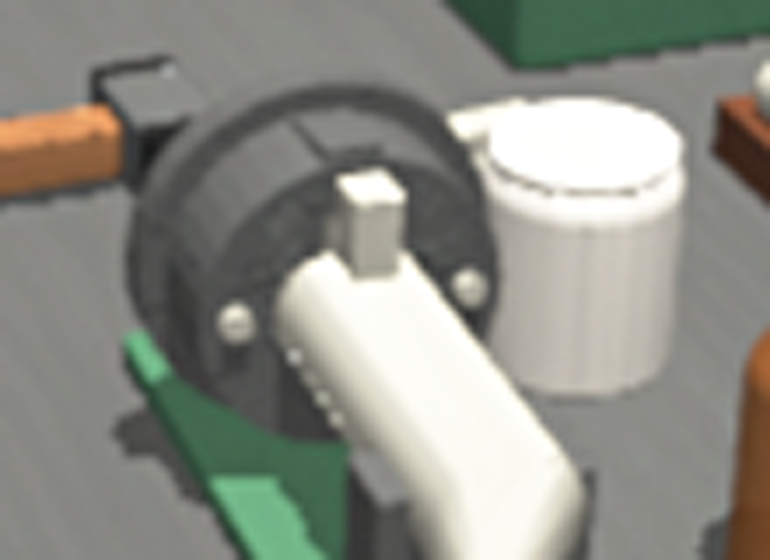

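View pics/c30_f.png

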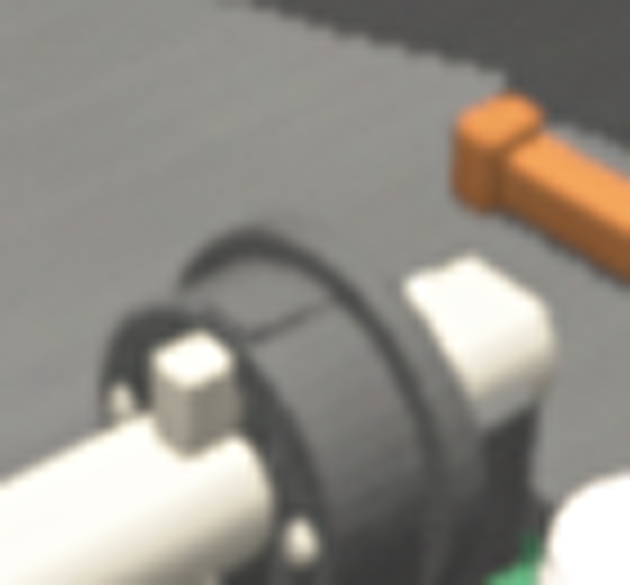

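View pics/w30.png

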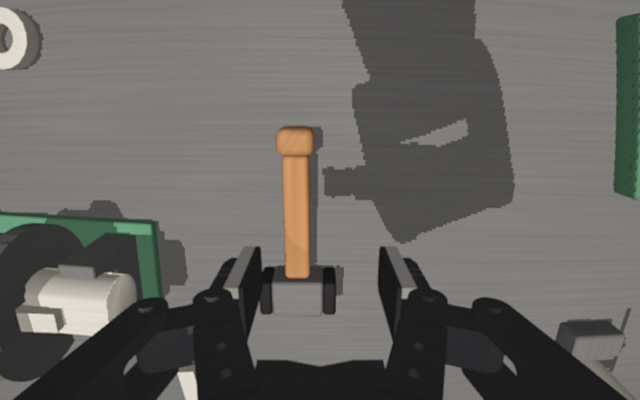

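```bash
python3 -m jog '[{"grip":0.4,"x":0,"y":0,"z":0,"rx":0,"ry":0,"rz":0},{"grip":0.4,"x":0,"y":0,"z":0,"rx":0,"ry":0,"rz":0}]'; python3 -c "
from plant import sign_off
print(sign_off())"
```

```text
time: 28.98
eef_pos: [0.529, 0.3271, 0.3382]
tcp_rot: [0.704, 0.71, -0.001, -0.0]
contact_force: [-0.0, 0.3, -0.7]
opening: 0.598
the job is handed in; nothing more can be done
None
```

The gib key is in the keyway, tapped in with its head nearly against the hub. I handed the job in at 29 s of the 72 s allowed, and the system reported no verdict.

- **What I did:** I pulled the key straight out of the rack by its thin end and laid it on the bench. I picked it up again by the head and entered it flat side down, letting go with the shoulder about 29 mm from the hub, still loose. Four mallet taps drove it in, with the force rising from about 6 to 11 N. The mallet is back flat on the bench where it started.
- **Last checks:** I put the gap between shoulder and hub at about 1.5–2 mm from the wrist picture and 1.3 mm from the arm's position, each good to about 2 mm. The key's tip shows beyond the hub. The mallet lies flat and clear of the fixture, and the plain key and the other things look unmoved. The largest force I read was about 11 N, but forces were only read at the end of each move.
- **What disagreed:**
  - **Alignment at the mouth:** my first sideways correction was wrong and left the key about 2.4 mm off. I fixed it from a second wrist view before entering.
  - **Scene camera:** it read the key about 5 mm off along the shaft, so I did not use it alone for the gap.
  - **Hub lift:** I did not measure it. That the key is tight is inferred from the rising force and how far the key went in.

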